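# Stand the tipped bottle back in its lane

### The arm

A 6-joint arm with a two-finger parallel gripper is mounted at the origin on a cart in front of the work surface, level with it; the furniture and walls round the work are solid. World frame = base frame: x ahead of the robot, y to its left, z up, the work surface at z = 0. Lengths are in m, angles in rad, forces in N, time in s.
With the tool pointing down it reaches from about 0.35 to 0.775 m from the base axis. Payload 5.5 kg.
Tool frame: the origin (TCP) lies on the centre line of the jaws, within the pads' length; the fingertips stand 17 mm ahead of it and the grasp point (between the pads) lies 2 mm behind it; z points along the fingers, x is the direction in which the jaws open and shut, and the axes are right-handed (so a half turn about z gives the same grasp; the last joint's range is limited). The gripper opens to 85 mm and grips with 20 to 120 N. Pads are 22 mm wide; open, the fingers measure 114 mm over their backs; the gripper's body (76 mm by 85 mm) begins 54 mm behind the grasp point. The pads swing forward as they close: fully open they stand 13 mm farther back than shut.
Start: joints at [-1.246, 0.313, 0.046, 1.304, 0, 1.431], TCP at [0.258, -0.514, 0.227] pointing down, gripper open.
Joint ranges: [-2.76, 2.76], [-0.86, 1.69], [-1.03, 1.26], [-2.2, 2.34], [-1.47, 1.5], [-3.14, 3.14]. Speed limits (rad/s): [2.57, 2.57, 3.14, 3.14, 3.14, 3.14].

### API

Orientations are given as a unit quaternion [w, x, y, z].
In Python, from workcell import * gives the robot as it stands.
- The arm moves only by the shell command python3 -m pendant 'ROWS' [FORCE]. ROWS is JSON, a list of rows, each a list of 5 numbers: the finger opening in mm, from 0 to 85.4, then the shift along the tool's x, y, z in units of 30 mm (1.0 is 30 mm), then the turn about the tool's z in units of 8 degrees (1.0 is 8 degrees). In form: [[grip, dx, dy, dz, twist], ...]. A call has 1 to 10 rows; each row is the pose to reach, as a shift and turn from the pose measured when the call began, along the tool's axes at that moment; what a row does not reach only later rows make up. A row lasts 1/8 s, in which the tool goes at most 62.5 mm and 10.7 degrees, less where a joint would pass 70% of its speed; a pose out of reach is approached as far as the arm can. A call with a gripper value outside its range is refused whole. The fingers move at their own pace and stop on an object; FORCE is the grip in N (left out, the last holds). Time passes only in rows, so rows that repeat a pose let the fingers close. It gives the time, the measured TCP pose, the force and the opening at its end, in the units of the state.
- read_state(): the state, without advancing time (a new reading comes with each control period).
- get_image(name): name is "scene" or "top" or "wrist"; returns the picture (420x560x3 uint8, red, green, blue); there is no depth.
- camera_params(name): a dict with "fx", "fy", "cx", "cy" (pixels), "dist" ([k1, k2, p1, p2, k3] as OpenCV has them; the pictures are not rectified), "cam_to_world" (4x4, takes a point from camera to world coordinates). Camera axes: x right, y down, z forward; pixel columns grow to the right and rows downward; lengths in m; the calibration is good to about 2 mm. A picture is of the moment at which its call begins: read the wrist's pose just before it. camera_params takes no time and is no camera call; for the wrist camera it gives the pose at the moment of the call.
- finish_job(): hands the job in, once; it reports no verdict.
The state is a dict: "time_s": time; "joints": joint angles; "joint_velocities": joint speeds; "joint_efforts": joint torques, N m; "position": TCP position; "tool_rot": TCP orientation; "contact_force": force on the tool from outside, world axes, zero at the start; "wrist_torque": the same for the moment, N m; "grip_width": finger opening in m.
Only numpy, scipy, OpenCV 4.12 (cv2) and the standard library are available. Lean on these libraries where they do the work, as an engineer would, in place of code of your own. Each camera call takes 0.05 s, during which the arm holds its last target.

### The job

A small bottle has tipped out of the lane of the bottle rack and lies on the bench. Stand it upright on its foot on the bench and let go of it; then take it again in a way that fits, and set it upright in the gap between the two bottles that stand in the lane, on the rack's floor, and let go. Do not drop it, do not tip those two or push them out of their places, and leave the tin and the roll of tape alone.

Things in the scene. Friction and masses are not known exactly. Their poses are not given: they have to be found in the camera images.
- tipped_mid (a point): the tipped bottle (loose, 0.08 to 0.15 kg), lying on the bench, cap to the robot's right. 113 mm long: round body 36 mm across from the flat foot to 66 mm, shoulder to 80 mm, straight cap 22 mm across from 80 to 90 mm, thin tapering spout to 113 mm. Point on its axis, 56.5 mm from foot and from tip; z axis from foot to cap. In the gap there is no room for fingers beside the body, but the cap can be held from above
- near_oil_mid (a point): a bottle of the same shape and size as the tipped one, heavier (0.25 kg), loose, standing in the lane. Point on its axis, half-way up, 56.5 mm above its foot; z axis up
- near_glue_mid (a point): a slightly taller bottle (loose, 0.25 kg) standing in the lane: body 34 mm across, cap 20 mm across from 92 mm, tip of the spout at 130 mm. Point on its axis, half-way up, 65 mm above its foot; z axis up. The two standing bottles may be either way round; their axes are 86 to 93 mm apart and the gap is half-way between them
- lane_mid (a point): the bottle rack, fixed: plywood base 92 x 230 x 8 mm, with a fence of 7 mm steel rod along sides and ends, its top 37.5 mm above the bench, 48 mm clear across the lane. Point at the middle of the base on its upper face, the floor of the lane (8 mm above the bench). y axis along the lane, x across it. The bench on the robot's side is clear
- tin_mid (a point): a flat round tin, 60 mm in diameter, 24 mm high, loose, a bystander, beside the fixed bench grinder, which rises to z = 0.25 m over x > 0.39, y < 0.075 m; point at its centre
- tape_mid (a point): a roll of tape, 58 mm in diameter, 19 mm high, lying flat, loose, a bystander; point at its centre. Beyond it, at y = 0.58 m, is the wall with a socket; nearer the robot stands a fixed vice 0.11 m high (x < 0.44, y > 0.38 m)
Not all that is in view belongs to the job. Leave any black or blue look-alike of the part that bears near_glue_mid alone.

How it is judged:
On the way:
1. the tipped bottle stands upright on the bench, outside the rack, and has been let go (angle between tipped_mid's own z axis and vertical below 0.12 rad and contact force between tipped and the fingers below 0.05 N and height (world z) of tipped_mid between 0.05 and 0.0605 m and linear speed of tipped below 0.02 m/s), for 0.3 s.
At the end, for the whole second after the job is handed in: The bottle stands upright (within 7 degrees) on the floor of the lane, within 12 mm of the lane's centre line, between the two standing bottles (axis within 62 mm of each of theirs), at rest and let go; those two still stand upright (angle between each of tipped_mid, near_oil_mid, near_glue_mid's own z axis and vertical below 0.12 rad and contact force between tipped and the fingers below 0.05 N and linear speed of tipped below 0.02 m/s and horizontal distance between tipped_mid and near_oil_mid below 0.062 m and horizontal distance between tipped_mid and near_glue_mid below 0.062 m and x of tipped_mid in the frame of lane_mid between -0.012 and 0.012 m and height (world z) of tipped_mid between 0.06 and 0.0685 m); the robot touches nothing.
It fails at once if the bottle was dropped (let go in the air, its middle more than 30 mm above where it is when it stands) (contact force between tipped and the fingers below 0.05 N and height (world z) of tipped_mid above 0.0945 m).
It fails at once if a standing bottle was tipped by more than 20 degrees or pushed more than 20 mm from its place (angle between any of near_oil_mid, near_glue_mid's own z axis and vertical above 0.35 rad or distance of any of near_oil_mid, near_glue_mid from where it was at the start of the episode above 0.02 m).
It fails at once if the tin or the tape was moved by more than 20 mm (distance of any of tin_mid, tape_mid from where it was at the start of the episode above 0.02 m).
It also fails if it takes over 54 s, if anything falls off the work surface, if the arm or the gripper's body presses on something with over 40 N, if the wrist force passes 120 N, or if a joint passes its speed limit or range.

## Working session

There is one attempt and no reset: what is moved stays moved. The work goes in short steps, Python scripts to look and compute and a shell command to move; the robot and the scene stay as the last step left them, time stands still between calls to the robot, and variables do not carry over. Pictures are saved under pics/ and viewed, and the job is handed in when it is done.

```bash
mkdir -p pics; ls; python3 - <<'E'
from workcell import *
import cv2,numpy as np
s=read_state(); print(s)
for n in ["scene","top","wrist"]:
    p=camera_params(n); print(n,p)
    im=get_image(n); cv2.imwrite(f"pics/{n}0.png",im[:,:,::-1])
E
```

```text
pics
{'time_s': 0.0, 'joints': array([-1.24561063e+00,  3.13991110e-01,  4.49755694e-02,  1.30355304e+00,
       -4.34015877e-05,  1.43120081e+00]), 'joint_velocities': array([-6.57905153e-05,  1.30033038e-03,  4.13241910e-04,  1.06535086e-03,
       -1.13241143e-03, -6.84266713e-04]), 'joint_efforts': array([-3.08297531e-04, -4.80625963e+01,  2.98536104e+01,  1.93534687e-02,
       -5.62483581e-05,  1.08523984e-06]), 'position': array([ 0.25755085, -0.51353365,  0.22651273]), 'tool_rot': array([-5.49129596e-04,  8.50948335e-01, -5.25248652e-01, -6.95808640e-04]), 'contact_force': array([ 0.37222205, -0.21071306, -0.15882534]), 'wrist_torque': array([-0.00256909, -0.0155039 , -0.03159184]), 'grip_width': 0.0851973379724469}
scene {'fx': 400.9543051875015, 'fy': 400.9543051875015, 'cx': 279.4928633237239, 'cy': 215.32542637395545, 'dist': array([-0.09834061,  0.        ,  0.        ,  0.        ,  0.        ]), 'cam_to_world': array([[ 0.12370408,  0.49832088, -0.85812214,  1.33282565],
       [ 0.99219165, -0.07597586,  0.09891109,  0.1445913 ],
       [-0.0159071 , -0.86365732, -0.5
[... 284 characters left out ...]
world': array([[-0.00940754, -0.99748419,  0.07026228,  0.52142631],
       [-0.99971206,  0.00783085, -0.02268188,  0.26344513],
       [ 0.0220746 , -0.07045543, -0.99727065,  0.97587775],
       [ 0.        ,  0.        ,  0.        ,  1.        ]])}
wrist {'fx': 353.2827054076806, 'fy': 353.2827054076806, 'cx': 279.81212525976633, 'cy': 213.4855975428327, 'dist': array([-0.0229291,  0.       ,  0.       ,  0.       ,  0.       ]), 'cam_to_world': array([[ 0.44922854, -0.84561051, -0.28833414,  0.33124986],
       [-0.89341361, -0.42606197, -0.14241951, -0.47695077],
       [-0.00241678,  0.32158056, -0.94687914,  0.37237241],
       [ 0.        ,  0.        ,  0.        ,  1.        ]])}
```

View pics/scene0.png

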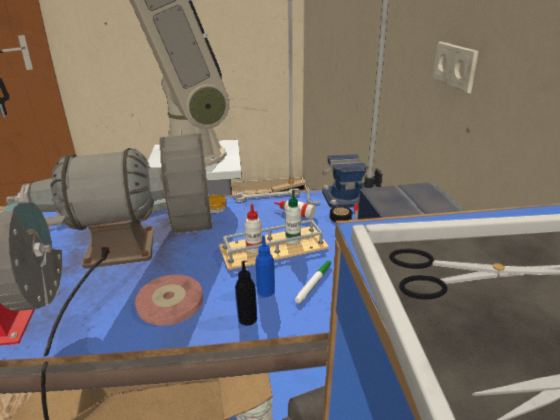

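View pics/top0.png

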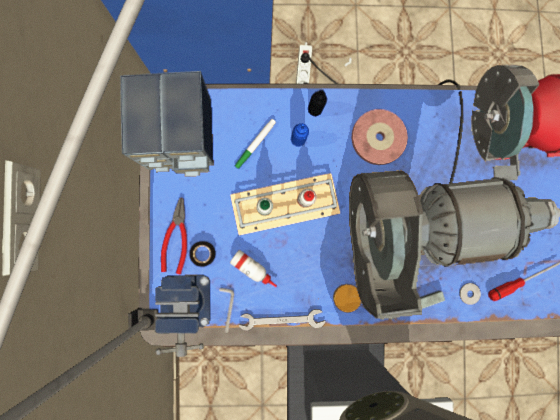

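View pics/wrist0.png

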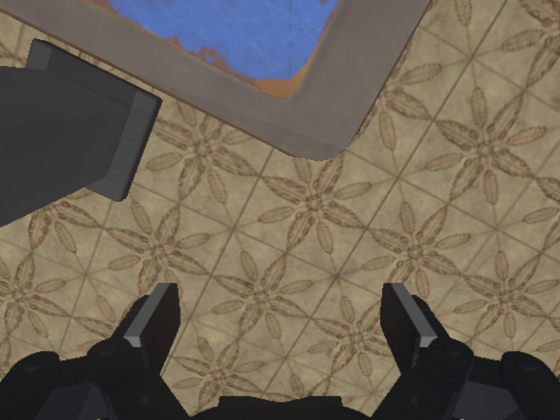

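The scene view shows the tipped bottle, white with a red cap, at about (297,208), and two bottles standing in the rack: red cap (252,230) and green cap (293,218). Loose outside the rack are a black look-alike (246,297) and a blue one (265,270). In the top view the tipped bottle is at (250,268), with its cap pointing to lower right. The rack is at (286,203), the tape ring at (202,253), and the tin is the orange disc at (347,298).

Candidates, in top-view pixels:
- **Lying bottle:** only (250,268).
- **Standing bottles:** the green (265,206) and red (309,198) in the rack, against the blue (300,134) and black (317,103) outside it. The two in the rack are the ones meant, because they stand in the lane.

I'll confirm this with an enlarged crop.

```bash
cat > h.py <<'E'
from workcell import *
import cv2,numpy as np
def rays(p,uv):
    K=np.array([[p['fx'],0,p['cx']],[0,p['fy'],p['cy']],[0,0,1.]])
    n=cv2.undistortPoints(np.array(uv,float).reshape(-1,1,2),K,np.array(p['dist'])).reshape(-1,2)
    T=p['cam_to_world']; d=np.c_[n,np.ones(len(n))]@T[:3,:3].T
    return T[:3,3],d
def plane(p,uv,z):
    o,d=rays(p,uv); return o+d*((z-o[2])/d[:,2])[:,None]
def proj(p,X):
    T=np.linalg.inv(p['cam_to_world']); K=np.array([[p['fx'],0,p['cx']],[0,p['fy'],p['cy']],[0,0,1.]])
    X=np.atleast_2d(X)@T[:3,:3].T+T[:3,3]
    return cv2.projectPoints(X,np.zeros(3),np.zeros(3),K,np.array(p['dist']))[0].reshape(-1,2)
def tri(pa,ua,pb,ub):
    A=np.zeros((3,3));b=np.zeros(3)
    for p,u in ((pa,ua),(pb,ub)):
        o,d=rays(p,[u]); d=d[0]/np.linalg.norm(d[0]); M=np.eye(3)-np.outer(d,d); A+=M;b+=M@o
    return np.linalg.solve(A,b)
def crop(im,x0,y0,w,h,s,name):
    c=cv2.resize(im[y0:y0+h,x0:x0+w],None,fx=s,fy=s,interpolation=cv2.INTER_CUBIC); cv2.imwrite(name,c)
E
python3 - <<'E'
from h import *
t=cv2.imread('pics/top0.png'); s=cv2.imread('pics/scene0.png')
a=cv2.resize(t[160:310,190:350],(640,600),interpolation=cv2.INTER_CUBIC)
cv2.imwrite('pics/c1.png',a)
b=cv2.resize(s[185:275,210:340],(780,540),interpolation=cv2.INTER_CUBIC)
cv2.imwrite('pics/c2.png',b)
E
```

```text
(no output)
```

View pics/c1.png

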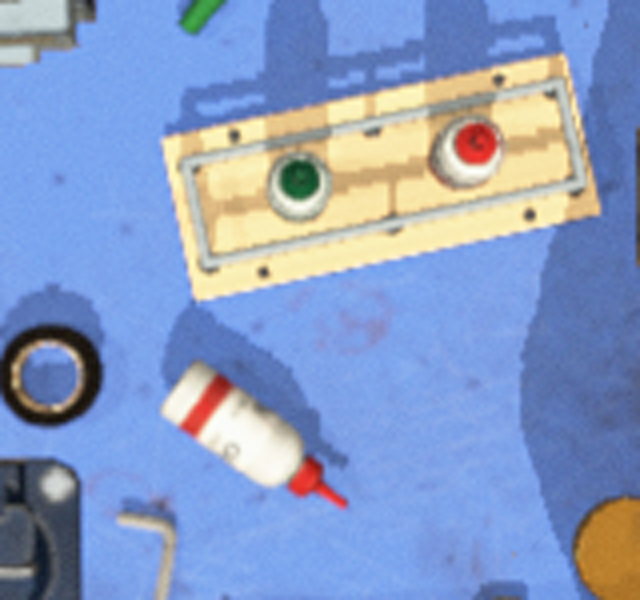

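View pics/c2.png

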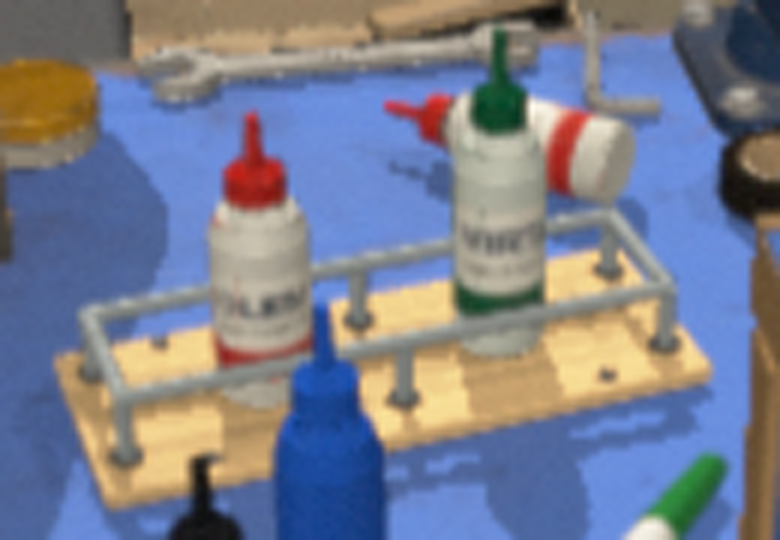

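The crop confirms it. The white, red-capped bottle lying in the open is the tipped one. In the lane, the green cap on the taller, slimmer bottle is the glue, and the red cap, same shape as the tipped one, is the oil. Next I'll measure them.

```bash
python3 - <<'E'
from h import *
t=cv2.imread('pics/top0.png'); p=camera_params('top')
hsv=cv2.cvtColor(t,cv2.COLOR_BGR2HSV)
H,S,V=cv2.split(hsv)
red=((H<8)|(H>172))&(S>110)&(V>60)
white=(S<90)&(V>110)
roi=np.zeros(t.shape[:2],bool); roi[245:292,226:282]=1
m=((red|white)&roi).astype(np.uint8)
n,l,st,c=cv2.connectedComponentsWithStats(m); k=1+np.argmax(st[1:,4]); m=l==k; print(st[k])
ys,xs=np.nonzero(m); X=plane(p,np.c_[xs,ys],0.018)[:,:2]
mu=X.mean(0); 
body=m&~0
w,v=np.linalg.eigh(np.cov((X-mu).T)); a=v[:,1]; a=a if a[1]<0 else -a
s=(X-mu)@a; q=(X-mu)@[-a[1],a[0]]
print('axis',a,np.degrees(np.arctan2(a[1],a[0])),'s',s.min(),s.max(),'q',q.min(),q.max())
b=s<s.min()+.06
print('body q range',np.percentile(q[b],[1,99]), 'tip q',q[s>s.max()-.02].mean())
for f in (0,56.5,85,91,113): print(f,'foot-based',mu+a*(s.min()+f/1000),'tip-based',mu+a*(s.max()-.113+f/1000))
# rack corners wood
wood=((H>12)&(H<28)&(S>40)&(V>140)); roi[:]=0; roi[165:245,222:350]=1
w8=(wood&roi).astype(np.uint8); w8=cv2.morphologyEx(w8,cv2.MORPH_CLOSE,np.ones((7,7)))
n,l,st,c=cv2.connectedComponentsWithStats(w8); k=1+np.argmax(st[1:,4]); print(st[k])
cn=max(cv2.findContours((l==k).astype(np.uint8),0,1)[0],key=cv2.contourArea)
P=plane(p,cn.reshape(-1,2),0.008)[:,:2].astype(np.float32)
r=cv2.minAreaRect(P*1000); print(r, cv2.boxPoints(r))
# caps
green=(H>60)&(H<95)&(S>100)&roi
redc=red&roi
for nm,mm,z in (('green',green,.008+.107),('red',redc,.008+.090)):
    ys,xs=np.nonzero(mm); print(nm,len(xs),xs.mean(),ys.mean(),plane(p,[[xs.mean(),ys.mean()]],z))
E
```

```text
[230 250  47  38 704]
axis [-0.59271038 -0.80541567] -126.34958166686899 s -0.04633868361445258 0.06853560985950534 q -0.01911452705988561 0.019807926435617948
body q range [-0.01837172  0.01878433] tip q 0.0005110250939159537
0 foot-based [0.48276049 0.32802576] tip-based [0.48164958 0.32651617]
56.5 foot-based [0.44927235 0.28251977] tip-based [0.44816144 0.28101019]
85 foot-based [0.43238011 0.25956543] tip-based [0.4312692  0.25805584]
91 foot-based [0.42882385 0.25473293] tip-based [0.42771293 0.25322335]
113 foot-based [0.41578422 0.23701379] tip-based [0.4146733 0.2355042]
[ 231  174  109   61 3960]
((595.6121215820312, 214.28964233398438), (91.57862854003906, 228.8993682861328), 11.459473609924316) [[527.9973  317.36066]
 [573.4739   93.02428]
 [663.2269  111.21863]
 [617.75037 335.555  ]]
green 79 258.73417721518985 196.1772151898734 [[0.60196538 0.27108246 0.115     ]]
red 87 308.44827586206895 195.4712643678161 [[0.60425538 0.17144033 0.098     ]]
```

```bash
python3 - <<'E'
from h import *
p=camera_params('top');q=camera_params('scene')
t=cv2.imread('pics/top0.png'); H,S,V=cv2.split(cv2.cvtColor(t,cv2.COLOR_BGR2HSV))
roi=np.zeros(t.shape[:2],bool); roi[197:215,255:275]=1
g=(H>55)&(H<95)&(S>80)&roi; ys,xs=np.nonzero(g); print(len(xs),xs.mean(),ys.mean(),plane(p,[[xs.mean(),ys.mean()]],.113))
G=tri(p,(264.5,203.5),q,(293.3,189.7)); R=tri(p,(309.5,195),q,(252,204)); print('tips',G,R)
c=np.array([.5956,.2143]); ya=np.array([-.199,.980]); xa=np.array([.980,.199])
for n,X in (('G',G[:2]),('R',R[:2]),('Gp',plane(p,[[xs.mean(),ys.mean()]],.113)[0,:2]),('Rp',np.array([.6043,.1714]))):
    print(n,(X-c)@xa,(X-c)@ya)
print(np.linalg.norm(G[:2]-R[:2]))
# tape, tin rough
print('tape',plane(p,[[202,253]],.01),'tin',plane(p,[[347,298]],.024))
E
```

```text
68 264.36764705882354 204.36764705882354 [[0.58590315 0.26014494 0.113     ]]
tips [0.58595967 0.26043522 0.13547452] [0.60330301 0.17168433 0.11798699]
G -0.000266611712604977 0.047130937953864645
R -0.0009315715180586242 -0.04329625974716723
Gp -0.0003797733855159796 0.046857716578253446
Rp -1.110000000006798e-05 -0.04377329999999998
0.0904295973566857
tape [[0.48821699 0.3967773  0.01      ]] tin [[0.38863887 0.08331078 0.024     ]]
```

```bash
cat >> h.py <<'E'
from scipy.spatial.transform import Rotation as Ro
def to(target,yaw=None):
    s=read_state(); w,x,y,z=s['tool_rot']; R=Ro.from_quat([x,y,z,w]).as_matrix()
    d=R.T@(np.array(target)-s['position'])/0.03
    cy=np.degrees(np.arctan2(R[1,0],R[0,0])); tw=0
    if yaw is not None:
        tw=-(((yaw-cy)+180)%360-180)/8
    print('t',round(s['time_s'],2),'pos',s['position'].round(4),'yaw',round(cy,2),'row',d.round(3),'twist',round(tw,3),'grip',round(s['grip_width']*1000,1),'F',s['contact_force'].round(2))
E
python3 -c "
from h import *
to([.30,-.35,.31]);to([.36,-.05,.31],-36.35); to([.43,.252,.31],-36.35)"
```

```text
t 0.15 pos [ 0.2576 -0.5137  0.2267] yaw -63.37 row [-4.247 -3.709 -2.77 ] twist 0 grip 85.6 F [ 0.18  0.37 -0.14]
t 0.15 pos [ 0.2576 -0.5137  0.2267] yaw -63.37 row [-12.29   -9.979  -2.757] twist -3.378 grip 85.6 F [ 0.18  0.37 -0.14]
t 0.15 pos [ 0.2576 -0.5137  0.2267] yaw -63.37 row [-20.243 -16.577  -2.745] twist -3.378 grip 85.6 F [ 0.18  0.37 -0.14]
```

```bash
python3 -m pendant '[[85,-1,-0.8,-2.75,0],[85,-3,-2.5,-2.75,0],[85,-5,-4,-2.75,-1],[85,-7,-5.7,-2.75,-2],[85,-9,-7.3,-2.75,-3.4],[85,-11,-9,-2.75,-3.4],[85,-13,-10.6,-2.75,-3.4],[85,-15,-12.2,-2.75,-3.4],[85,-17,-14,-2.75,-3.4],[85,-19,-15.6,-2.75,-3.4]]'
python3 -c "
from h import *
to([.43,.252,.2],-36.35);print(read_state()['joints'])"
```

```text
time_s: 1.4
position: [0.3865, 0.0603, 0.3099]
tool_rot: [-0.001, 0.951, -0.31, 0.0]
contact_force: [1.0, -0.9, 0.3]
grip_width: 0.085
t 1.4 pos [0.3865 0.0603 0.3099] yaw -36.18 row [-2.599 -6.01   3.671] twist 0.022 grip 85.0 F [ 0.96 -0.88  0.34]
[-5.20630903e-02 -5.90442840e-02 -1.85033289e-01  1.44443540e+00
  1.13979833e-03  2.15012753e+00]
```

```bash
python3 -m pendant '[[60,-0.9,-2,0,0],[60,-1.8,-4,0.5,0],[60,-2.6,-6,1.5,0],[60,-2.6,-6,3.6,0],[60,-2.6,-6,3.6,0],[60,-2.6,-6,3.6,0]]'
python3 - <<'E'
from h import *
to([.43,.252,.2],-36.35)
im=get_image('wrist')[:,:,::-1]; cv2.imwrite('pics/w1.png',im)
E
```

```text
time_s: 2.15
position: [0.4295, 0.2513, 0.2025]
tool_rot: [-0.0, 0.951, -0.311, -0.0]
contact_force: [1.3, 0.4, 1.1]
grip_width: 0.0601
t 2.15 pos [0.4295 0.2513 0.2025] yaw -36.18 row [ 0.    -0.03   0.082] twist 0.021 grip 60.1 F [1.35 0.42 1.09]
```

View pics/w1.png

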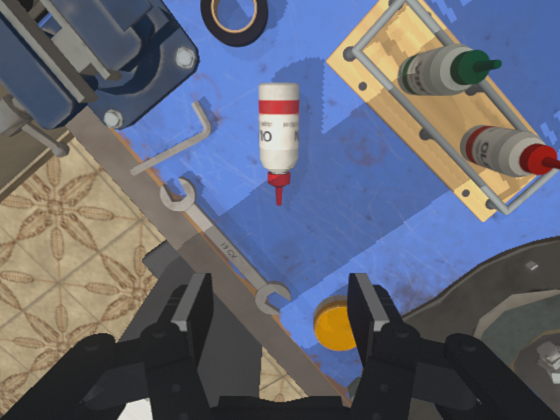

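The wrist view shows the tipped bottle upright in the image: foot edge at (278,85), cap at (279,180), tip at (279,203). It is already well aligned with the jaws. I'll measure it from here.

```bash
python3 - <<'E'
from h import *
t=cv2.imread('pics/w1.png'); p=camera_params('wrist')
H,S,V=cv2.split(cv2.cvtColor(t,cv2.COLOR_BGR2HSV))
red=((H<8)|(H>172))&(S>110)&(V>60)
roi=np.zeros(t.shape[:2],bool); roi[75:215,250:310]=1
m=((red|((S<90)&(V>110)))&roi).astype(np.uint8)
n,l,st,c=cv2.connectedComponentsWithStats(m); k=1+np.argmax(st[1:,4]); m=l==k; print(st[k])
ys,xs=np.nonzero(m); X=plane(p,np.c_[xs,ys],0.018)[:,:2]
mu=X.mean(0);w,v=np.linalg.eigh(np.cov((X-mu).T)); a=v[:,1]; a=a if a[1]<0 else -a
s=(X-mu)@a;q=(X-mu)@[-a[1],a[0]]
print('angle',np.degrees(np.arctan2(a[1],a[0])),s.min(),s.max(),q.min(),q.max(),'tipq',q[s>s.max()-.02].mean())
for f in (56.5,93): print(f,mu+a*(s.max()-.113+f/1000),mu+a*(s.min()+f/1000))
rr=red&roi; ys,xs=np.nonzero(rr&(np.arange(420)[:,None]>160)); print('cap rows',ys.min(),ys.max())
for y in range(165,206,3):
    r=np.nonzero(rr[y])[0]; print(y,r.min() if len(r) else None,r.max() if len(r) else None)
E
```

```text
[ 258   82   42  124 3839]
angle -126.01328249899758 -0.043442779302379525 0.0702769782437431 -0.018453033761657325 0.018915607985029066 tipq -3.359181737872254e-05
56.5 [0.45009482 0.28099148] [0.45051802 0.28157368]
93 [0.42863382 0.25146734] [0.42905701 0.25204953]
cap rows 173 204
165 None None
168 None None
171 None None
174 268 289
177 268 289
180 268 289
183 270 288
186 276 281
189 276 281
192 276 281
195 277 280
198 277 280
201 277 280
204 277 280
```

```bash
python3 -c "
from h import *
to([.4283,.252,.06],-36.0);to([.4283,.252,.028],-36.0)"
```

```text
t 2.2 pos [0.4304 0.2513 0.2038] yaw -36.22 row [-0.074  0.035  4.792] twist -0.028 grip 60.2 F [0.29 0.47 0.7 ]
t 2.2 pos [0.4304 0.2513 0.2038] yaw -36.22 row [-0.075  0.038  5.859] twist -0.028 grip 60.2 F [0.29 0.47 0.7 ]
```

```bash
python3 -m pendant '[[60,-0.07,0.04,1.5,0],[50,-0.07,0.04,3,0],[45,-0.07,0.04,4.4,0],[45,-0.07,0.04,5.2,0],[45,-0.07,0.04,5.6,0],[45,-0.07,0.04,5.85,0],[45,-0.07,0.04,5.85,0]]' 20
python3 - <<'E'
from h import *
to([.4283,.252,.028],-36.0)
im=get_image('wrist')[:,:,::-1]; cv2.imwrite('pics/w2.png',im)
im=get_image('scene')[:,:,::-1]; crop(im,200,150,160,120,5,'pics/s2.png')
E
```

```text
time_s: 3.08
position: [0.4292, 0.2519, 0.0291]
tool_rot: [-0.001, 0.95, -0.311, 0.001]
contact_force: [-0.6, -0.4, -0.1]
grip_width: 0.045
t 3.08 pos [0.4292 0.2519 0.0291] yaw -36.25 row [-0.027  0.016  0.038] twist -0.031 grip 45.0 F [-0.62 -0.4  -0.06]
```

View pics/w2.png

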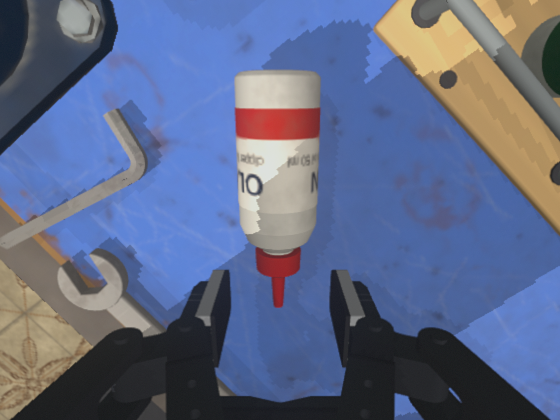

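View pics/s2.png

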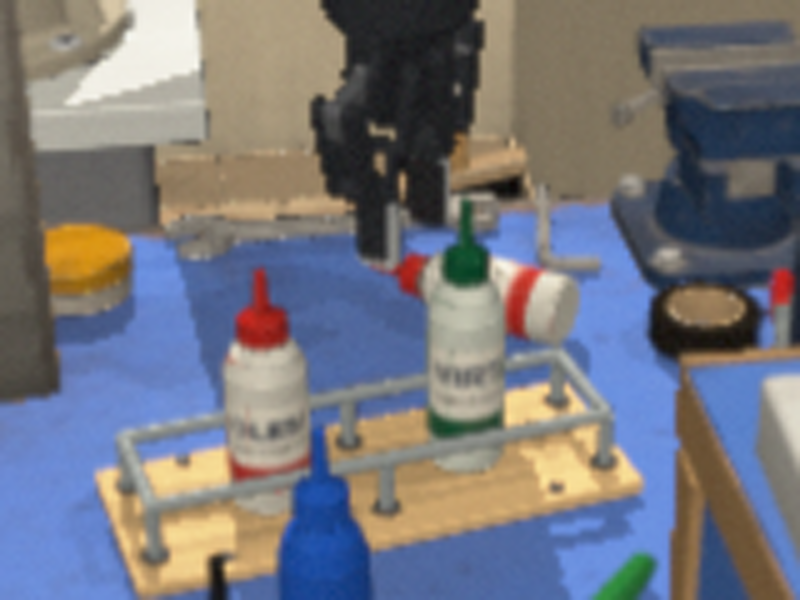

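```bash
python3 - <<'E'
from h import *
s=read_state(); w,x,y,z=s['tool_rot']; R=Ro.from_quat([x,y,z,w]).as_matrix(); p=camera_params('wrist')
for pt in [(22.5,-11,17),(22.5,-11,10),(22.5,-11,0),(-22.5,-11,17),(22.5,11,17)]:
    print(pt,proj(p,s['position']+R@np.array(pt)/1000))
a=np.array([-.59,-.807]); tip=np.array([.4286,.2515])+a*.020
for f,r in ((66,18),(80,11),(90,11),(113,2)):
    X=tip-a*(113-f)/1000; n=np.array([-a[1],a[0]])*r/1000
    print(f,proj(p,[*X+n,.018]),proj(p,[*X-n,.018]),proj(p,[*X,.018+r/1000]))
t=cv2.imread('pics/w2.png'); crop(t,200,220,160,120,5,'pics/w2c.png')
E
```

```text
(22.5, -11, 17) [[325.16347188 243.92734781]]
(22.5, -11, 10) [[326.91133775 249.77057688]]
(22.5, -11, 0) [[329.65595762 258.94938234]]
(-22.5, -11, 17) [[235.41244378 243.80819239]]
(22.5, 11, 17) [[323.34507348 282.66566448]]
66 [[317.94512952 219.33872416]] [[241.80254003 219.35805413]] [[279.92274657 233.50121768]]
80 [[302.53456972 246.53553568]] [[257.21161924 246.55007074]] [[279.89994422 256.35406068]]
90 [[302.11371882 265.09609925]] [[257.62837158 265.11238854]] [[279.89720472 275.89628956]]
113 [[283.74551548 305.26366639]] [[275.98980919 305.26726571]] [[279.87178143 307.47144605]]
```

View pics/w2c.png

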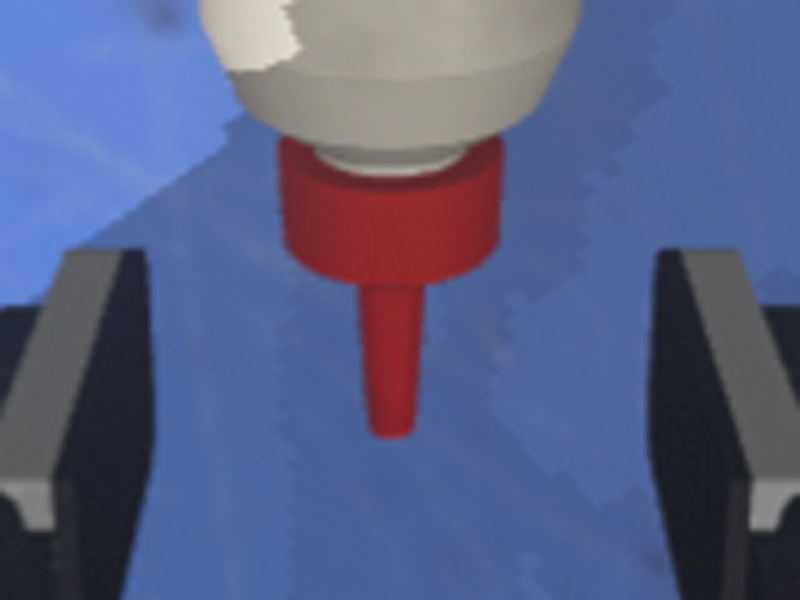

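```bash
python3 - <<'E'
from h import *
s=read_state(); w,x,y,z=s['tool_rot']; R=Ro.from_quat([x,y,z,w]).as_matrix(); p=camera_params('scene'); q=camera_params('wrist')
for zz in (17,10,5,0,-5,-10):
  for xx in (22.5,-22.5):
   for yy in (-11,0,11):
    X=s['position']+R@np.array([xx,yy,zz])/1000
    u=proj(p,X)[0]; print((xx,yy,zz),X.round(4),((u-[200,150])*5).round(0),'wrist crop',((proj(q,X)[0]-[200,220])*5).round(0))
print(s['position'],s['contact_force'])
E
```

```text
(22.5, -11, 17) [0.454  0.2477 0.0124] [401. 302.] wrist crop [626. 120.]
(22.5, 0, 17) [0.4475 0.2389 0.0124] [382. 297.] wrist crop [621. 218.]
(22.5, 11, 17) [0.441  0.23   0.0123] [363. 292.] wrist crop [617. 313.]
(-22.5, -11, 17) [0.4177 0.2743 0.0123] [442. 265.] wrist crop [177. 119.]
(-22.5, 0, 17) [0.4112 0.2655 0.0123] [424. 260.] wrist crop [181. 218.]
(-22.5, 11, 17) [0.4047 0.2566 0.0123] [406. 256.] wrist crop [186. 313.]
(22.5, -11, 10) [0.454  0.2477 0.0194] [400. 290.] wrist crop [635. 149.]
(22.5, 0, 10) [0.4475 0.2388 0.0194] [381. 285.] wrist crop [630. 251.]
(22.5, 11, 10) [0.441  0.23   0.0193] [363. 280.] wrist crop [625. 349.]
(-22.5, -11, 10) [0.4177 0.2743 0.0193] [442. 253.] wrist crop [168. 148.]
(-22.5, 0, 10) [0.4112 0.2654 0.0193] [424. 248.] wrist crop [173. 250.]
(-22.5, 11, 10) [0.4047 0.2566 0.0193] [405. 244.] wrist crop [178. 348.]
(22.5, -11, 5) [0.4539 0.2477 0.0244] [400. 281.] wrist crop [641. 171.]
(22.5, 0, 5) [0.4474 0.2388 0.0244] [381. 277.] wrist crop [636. 275.]
(22.5, 11, 5) [0.4409 0.23   0.0243] [362. 272.] wrist crop [631. 375.]
(-
[... 912 characters left out ...]
442. 227.] wrist crop [147. 219.]
(-22.5, 0, -5) [0.4111 0.2654 0.0343] [423. 223.] wrist crop [153. 328.]
(-22.5, 11, -5) [0.4046 0.2565 0.0343] [405. 219.] wrist crop [158. 433.]
(22.5, -11, -10) [0.4539 0.2477 0.0394] [400. 255.] wrist crop [664. 246.]
(22.5, 0, -10) [0.4474 0.2388 0.0394] [381. 250.] wrist crop [657. 358.]
(22.5, 11, -10) [0.4409 0.2299 0.0393] [362. 246.] wrist crop [651. 465.]
(-22.5, -11, -10) [0.4176 0.2743 0.0393] [442. 219.] wrist crop [139. 246.]
(-22.5, 0, -10) [0.4111 0.2654 0.0393] [423. 214.] wrist crop [145. 358.]
(-22.5, 11, -10) [0.4046 0.2565 0.0393] [405. 210.] wrist crop [151. 464.]
[0.42926921 0.25212348 0.02933725] [ 0.51551165  0.26716749 -0.90954791]
```

Bottle position agrees between views. The fingertips, though, appear to be about 26 mm farther back along the tool than stated. I'll close partway, without touching the cap, and check again.

```bash
python3 -m pendant '[[27,0,0,0,0],[27,0,0,0,0],[27,0,0,0,0]]' 20
python3 - <<'E'
from h import *
s=read_state(); p=camera_params('wrist')
im=get_image('wrist')[:,:,::-1]; cv2.imwrite('pics/w3.png',im); crop(im,200,220,160,120,5,'pics/w3c.png')
im=get_image('scene')[:,:,::-1]; crop(im,240,170,80,60,10,'pics/s3.png')
w,x,y,z=s['tool_rot']; R=Ro.from_quat([x,y,z,w]).as_matrix()
print(s['position'],s['grip_width'])
for zz in (17,10,5,0,-5,-10):
    X=s['position']+R@np.array([13.5,-11,zz])/1000
    print(zz,((proj(p,X)[0]-[200,220])*5).round(0),((proj(camera_params('scene'),X)[0]-[240,170])*10).round(0))
E
```

```text
time_s: 3.55
position: [0.4294, 0.2522, 0.0295]
tool_rot: [-0.002, 0.95, -0.311, 0.002]
contact_force: [0.1, 0.1, -0.8]
grip_width: 0.0268
[0.42935275 0.25221483 0.02951396] 0.02684332824216167
17 [536. 119.] [419. 388.]
10 [541. 149.] [418. 364.]
5 [545. 171.] [418. 347.]
0 [550. 195.] [418. 330.]
-5 [554. 220.] [417. 312.]
-10 [559. 246.] [417. 295.]
```

View pics/w3c.png

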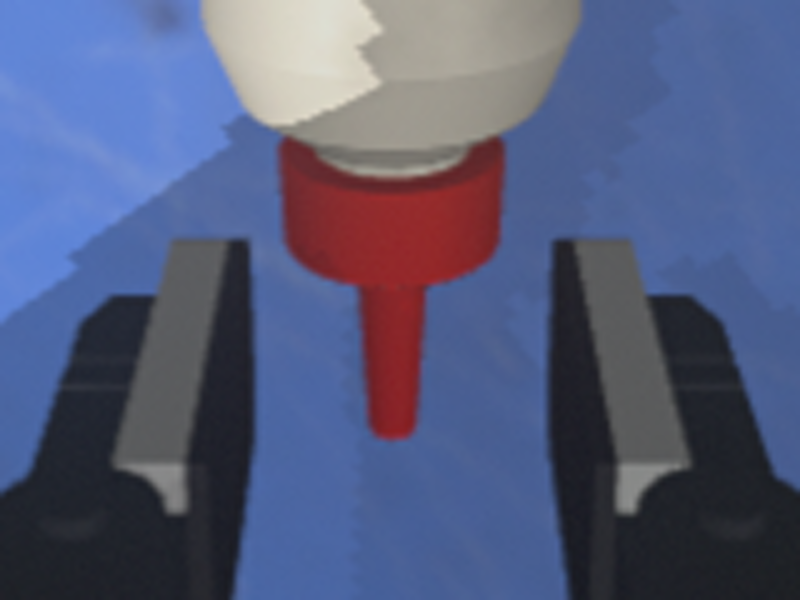

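View pics/s3.png

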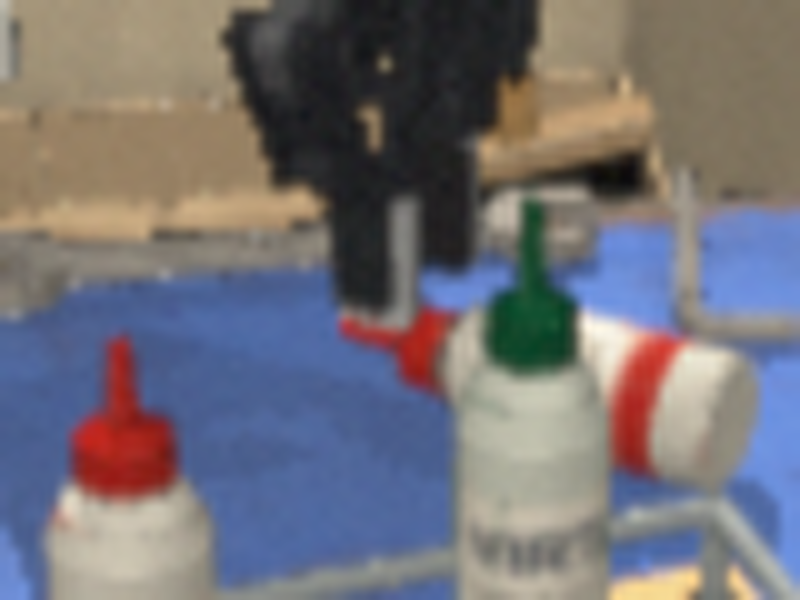

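```bash
python3 - <<'E'
from h import *
s=read_state(); p=camera_params('wrist'); q=camera_params('scene')
w,x,y,z=s['tool_rot']; R=Ro.from_quat([x,y,z,w]).as_matrix()
X=tri(p,(310.4,268),q,(281.3,202.6)); print(X, R.T@(X-s['position'])*1000)
im=get_image('scene')[:,:,::-1]
im=get_image('top')[:,:,::-1]; cv2.imwrite('pics/t3.png',im); crop(im,200,190,110,100,6,'pics/t3c.png')
E
```

```text
[0.44505082 0.25103899 0.03067611] [13.42081681 -8.44585303 -1.26475666]
```

View pics/t3c.png

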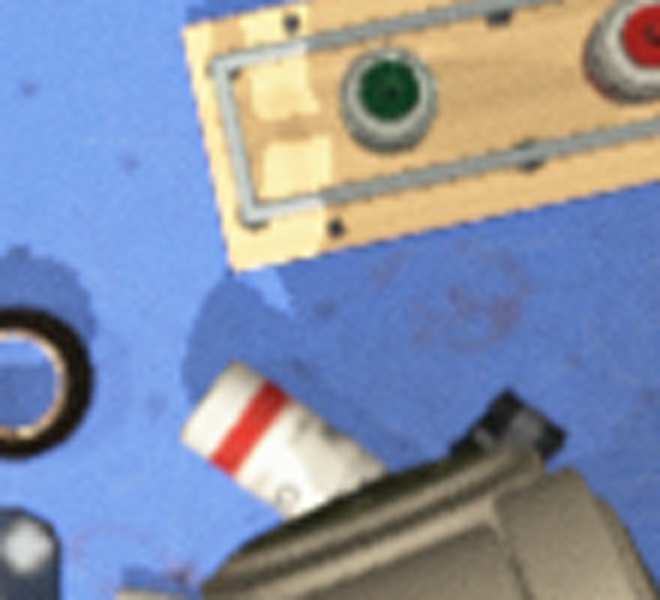

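Both views now put the fingertips near z ≈ 0.031, which disagrees with the stated 17 mm offset by about 18 mm. I'll descend in steps and watch the force, so a bench contact would show early.

```bash
python3 -m pendant '[[32,0.02,-0.02,0.15,0],[32,0.02,-0.02,0.3,0],[32,0.02,-0.02,0.3,0],[32,0.02,-0.02,0.3,0]]' 20
python3 - <<'E'
from h import *
to([.4286,.252,.0195],-36.0)
s=read_state(); p=camera_params('wrist');
im=get_image('wrist')[:,:,::-1]; cv2.imwrite('pics/w4.png',im); crop(im,200,220,160,120,5,'pics/w4c.png')
im=get_image('scene')[:,:,::-1]; crop(im,240,170,80,60,10,'pics/s4.png')
E
```

```text
time_s: 4.25
position: [0.43, 0.2522, 0.0201]
tool_rot: [-0.001, 0.95, -0.311, 0.001]
contact_force: [0.5, 0.1, -0.5]
grip_width: 0.0322
t 4.25 pos [0.43   0.2522 0.0201] yaw -36.23 row [-0.034  0.033  0.021] twist -0.029 grip 32.2 F [ 0.54  0.1  -0.49]
```

View pics/w4c.png

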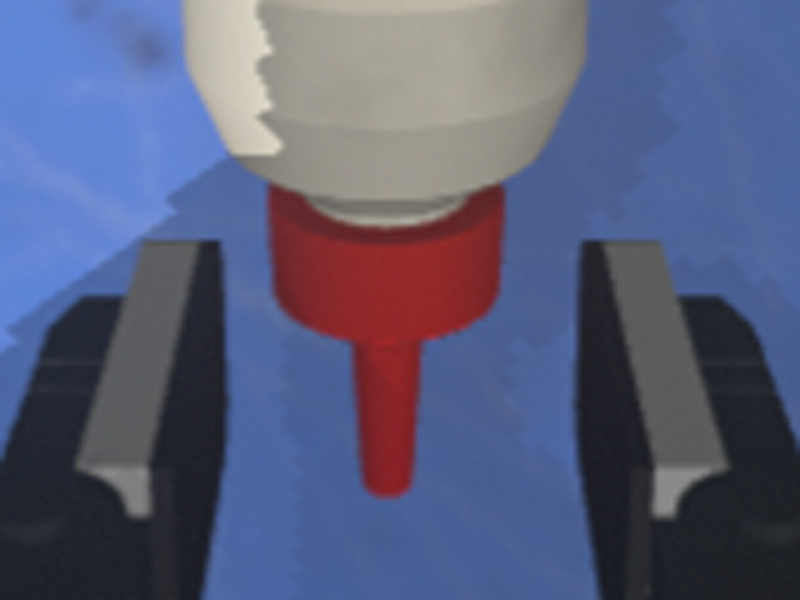

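View pics/s4.png

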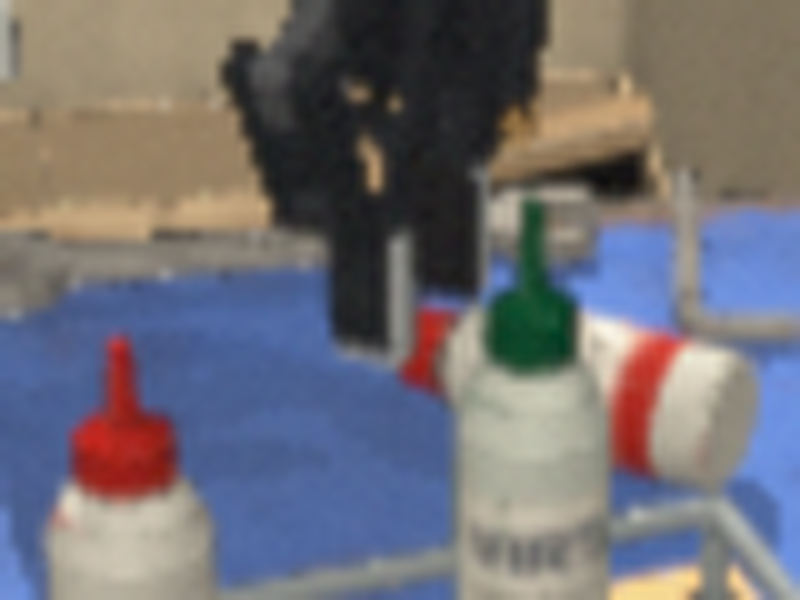

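No contact at TCP z = 0.020, and the scene crop shows the tips still above the bench, level with the cap's axis. In the wrist crop the pad front edge is at row 240. That is about 84 mm from the foot, with the cap running from row 185 to 290. So I'll shift 3 mm towards the foot and go 7 mm lower.

```bash
python3 -m pendant '[[32,-0.045,-0.1,0.12,0],[32,-0.045,-0.1,0.24,0],[32,-0.045,-0.1,0.24,0]]' 20
python3 - <<'E'
from h import *
to([.4286,.252,.0135],-36.0)
im=get_image('wrist')[:,:,::-1]; cv2.imwrite('pics/w5.png',im); crop(im,200,220,160,120,5,'pics/w5c.png')
im=get_image('scene')[:,:,::-1]; crop(im,240,170,80,60,10,'pics/s5.png')
E
```

```text
time_s: 4.72
position: [0.4305, 0.2555, 0.0127]
tool_rot: [-0.001, 0.95, -0.311, 0.001]
contact_force: [-0.2, 0.0, 0.7]
grip_width: 0.0319
t 4.72 pos [0.4305 0.2555 0.0127] yaw -36.22 row [ 0.017  0.13  -0.026] twist -0.028 grip 31.9 F [-0.25  0.05  0.75]
```

View pics/w5c.png

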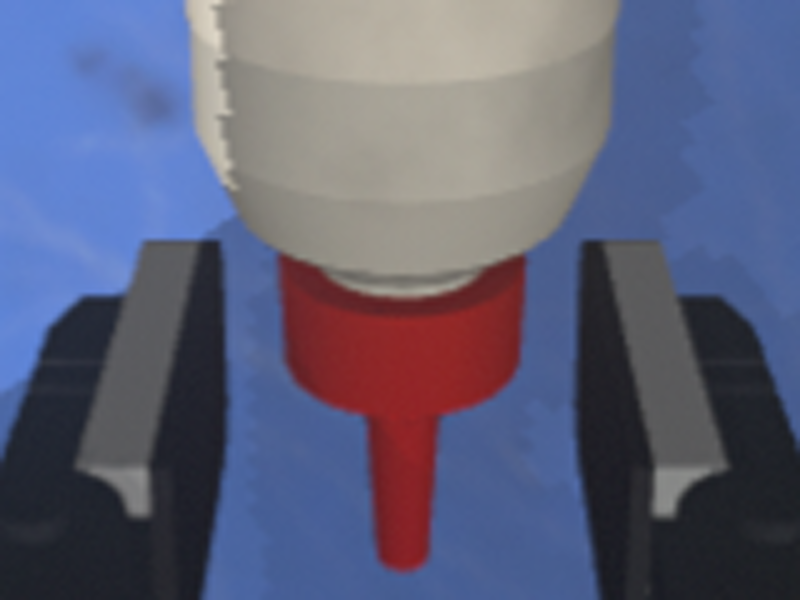

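View pics/s5.png

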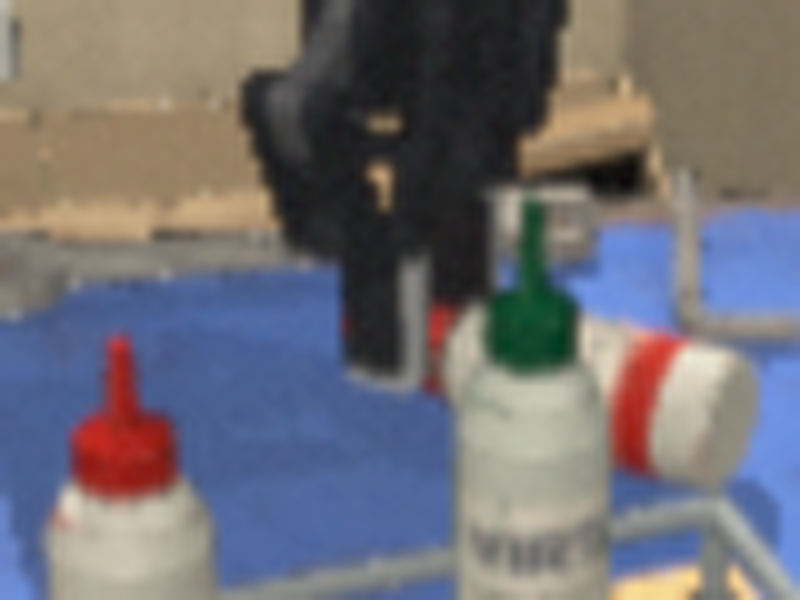

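The pads now straddle the cap: tips at row 240, cap rows 258–375, with the pad edge just inside the shoulder. The tips sit about 5 mm below the cap's axis. I'll close gently.

```bash
python3 -m pendant '[[18,0,0,0,0],[18,0,0,0,0],[18,0,0,0,0],[18,0,0,0,0]]' 20
python3 - <<'E'
from h import *
to([.4286,.252,.0135],-36.0)
E
```

```text
time_s: 5.32
position: [0.4308, 0.2555, 0.0131]
tool_rot: [-0.001, 0.95, -0.311, 0.001]
contact_force: [-0.5, -0.5, 1.6]
grip_width: 0.0212
t 5.33 pos [0.4308 0.2555 0.0131] yaw -36.23 row [ 0.01   0.136 -0.013] twist -0.028 grip 21.2 F [-0.49 -0.46  1.63]
```

```bash
python3 -m pendant '[[18,0,0,-0.3,0],[18,0,0,-0.7,0],[18,0,0,-1.0,0],[18,0,0,-1.0,0],[18,0,0,-1,0]]' 20
python3 - <<'E'
from h import *
to([.4286,.252,.0135],-36.0)
im=get_image('wrist')[:,:,::-1]; cv2.imwrite('pics/w6.png',im)
im=get_image('scene')[:,:,::-1]; crop(im,220,150,100,75,8,'pics/s6.png')
E
```

```text
time_s: 5.95
position: [0.4306, 0.2554, 0.0431]
tool_rot: [-0.001, 0.95, -0.311, 0.001]
contact_force: [0.3, 0.6, -2.1]
grip_width: 0.0208
t 5.95 pos [0.4306 0.2554 0.0431] yaw -36.23 row [0.012 0.133 0.987] twist -0.028 grip 20.8 F [ 0.29  0.55 -2.06]
```

View pics/w6.png

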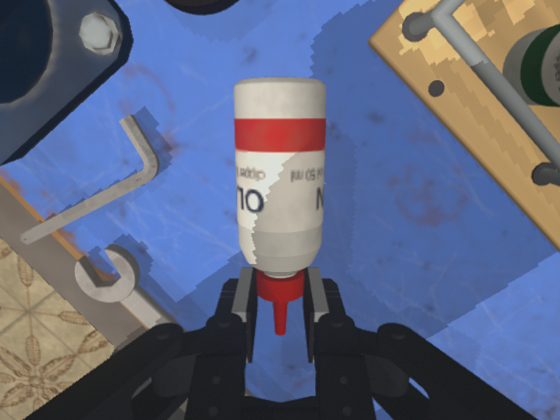

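View pics/s6.png

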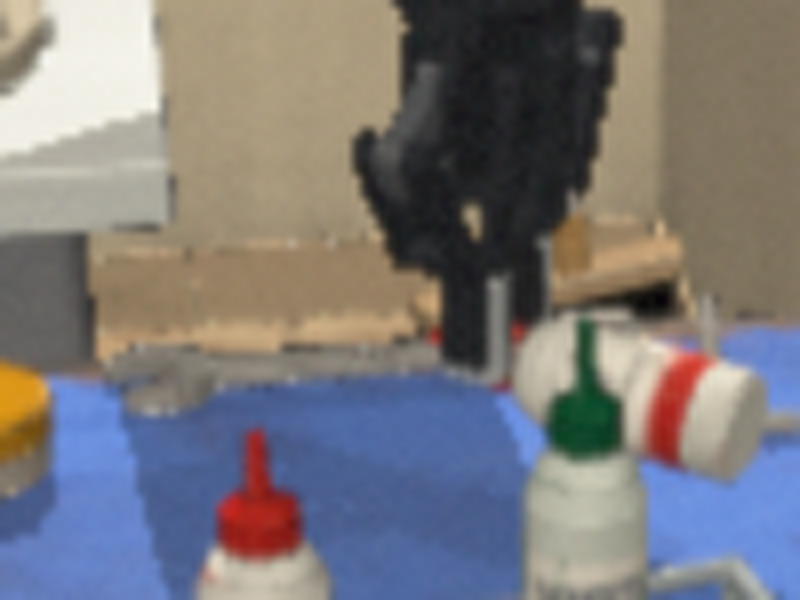

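```bash
cat >> h.py <<'E'
def tilt_wrist(im,p,rows,x0=180,x1=380):
    H,S,V=cv2.split(cv2.cvtColor(im,cv2.COLOR_BGR2HSV))
    blue=(H>100)&(H<130)&(S>90)
    P=[]
    for y in rows:
        r=~blue[y]; c=280
        l=c
        while r[l-1]: l-=1
        h=c
        while r[h+1]: h+=1
        w=h-l+1; Z=p['fx']*.018/(w/2)*1.0
        o,d=rays(p,[[(l+h)/2,y]]); X=o+d[0]*Z; P.append(X); print(y,l,h,w,X.round(4))
    P=np.array(P); v=P[-1]-P[0]; print('slope',np.degrees(np.arctan2(v[2],np.hypot(v[0],v[1]))))
E
python3 - <<'E'
from h import *
im=cv2.imread('pics/w6.png'); p=camera_params('wrist')
tilt_wrist(im,p,[95,110,130,150,170,190,210])
im=get_image('wrist')[:,:,::-1]; crop(im,200,60,160,120,5,'pics/w6c.png')
E
```

```text
95 234 325 92 [0.4784 0.3216 0.0429]
110 234 325 92 [0.4751 0.3171 0.0448]
130 234 325 92 [0.4707 0.3111 0.0473]
150 235 325 91 [0.4663 0.3048 0.0483]
170 236 324 89 [0.4615 0.2982 0.0477]
190 236 323 88 [0.4566 0.2918 0.0487]
210 237 323 87 [0.4518 0.285  0.0498]
slope 8.575308535350887
```

View pics/w6c.png

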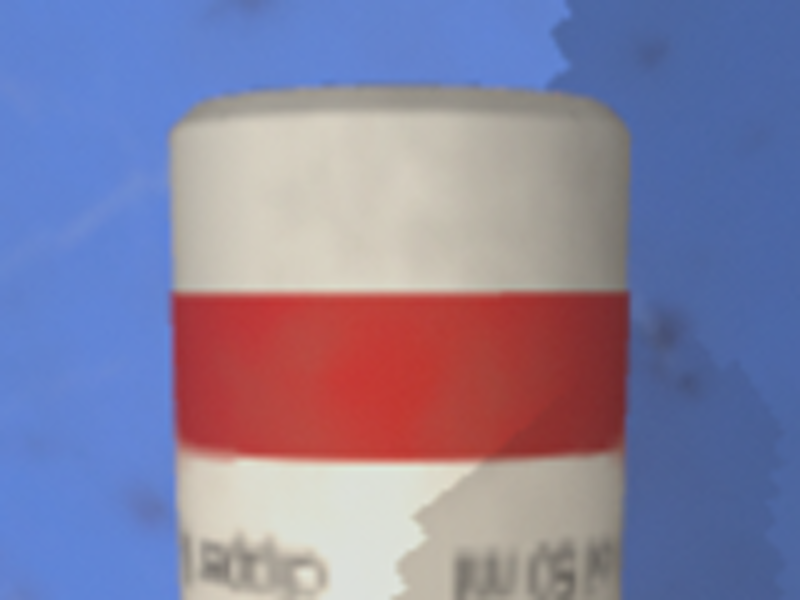

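The cap is held, and the foot has swung down by only about 8°; it is clear of the bench, with pad friction holding it. It's low here, so I'll ease the grip slightly and let it pivot.

```bash
python3 -m pendant '[[20.6,0,0,0,0],[20.6,0,0,0,0]]' 20
python3 - <<'E'
from h import *
to([.4286,.252,.0135],-36.0)
p=camera_params('wrist')
im=get_image('wrist')[:,:,::-1];tilt_wrist(im,p,[110,190])
E
python3 -m pendant '[[21.2,0,0,0,0],[21.2,0,0,0,0]]' 20
python3 - <<'E'
from h import *
to([.4286,.252,.0135],-36.0)
p=camera_params('wrist')
im=get_image('wrist')[:,:,::-1];tilt_wrist(im,p,[110,190])
E
```

```text
time_s: 6.35
position: [0.4301, 0.2552, 0.0425]
tool_rot: [-0.001, 0.95, -0.311, 0.001]
contact_force: [0.7, 0.2, -0.6]
grip_width: 0.021
t 6.35 pos [0.4301 0.2552 0.0425] yaw -36.23 row [0.021 0.118 0.966] twist -0.029 grip 21.0 F [ 0.69  0.18 -0.63]
110 234 325 92 [0.4749 0.317  0.0445]
190 236 323 88 [0.4564 0.2917 0.0484]
slope 7.13837728400654
time_s: 6.65
position: [0.4302, 0.2552, 0.0425]
tool_rot: [-0.001, 0.95, -0.311, 0.001]
contact_force: [-0.3, -0.3, -2.2]
grip_width: 0.0211
t 6.65 pos [0.4302 0.2552 0.0425] yaw -36.23 row [0.02  0.119 0.967] twist -0.029 grip 21.1 F [-0.27 -0.34 -2.16]
110 236 323 88 [0.4748 0.3168 0.038 ]
190 238 322 85 [0.4558 0.2905 0.0435]
slope 9.67564580717878
```

```bash
python3 -m pendant '[[21.5,0,0,0,0],[21.5,0,0,0,0]]' 20
python3 - <<'E'
from h import *
to([.4286,.252,.0135],-36.0)
p=camera_params('wrist')
im=get_image('wrist')[:,:,::-1];tilt_wrist(im,p,[110,190]); cv2.imwrite('pics/w7.png',im)
im=get_image('scene')[:,:,::-1]; crop(im,220,150,100,75,8,'pics/s7.png')
E
```

```text
time_s: 6.95
position: [0.4302, 0.2552, 0.0427]
tool_rot: [-0.001, 0.95, -0.311, 0.001]
contact_force: [0.7, -0.0, -0.8]
grip_width: 0.0215
t 6.95 pos [0.4302 0.2552 0.0427] yaw -36.23 row [0.019 0.12  0.971] twist -0.028 grip 21.5 F [ 0.74 -0.04 -0.83]
110 241 318 78 [0.4743 0.3162 0.0188]
190 240 319 80 [0.4543 0.2887 0.0346]
slope 24.839757677765252
```

View pics/s7.png

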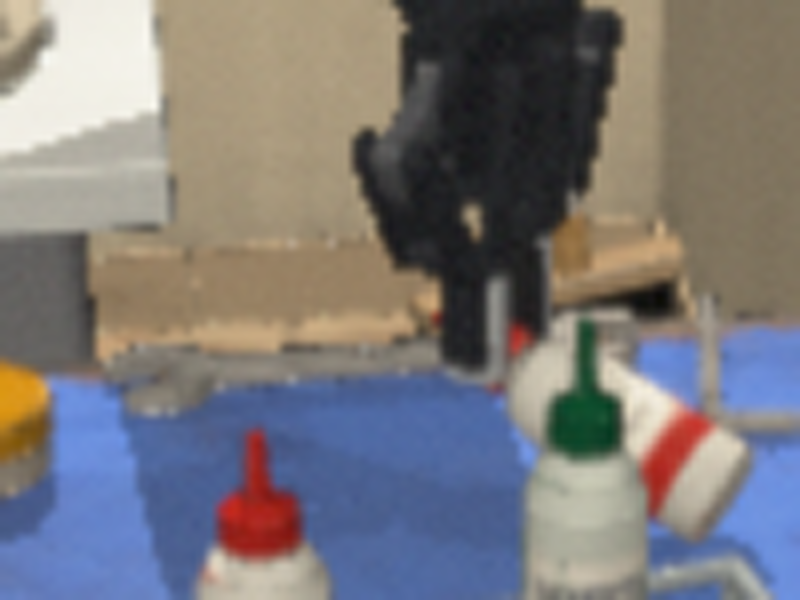

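View pics/w7.png

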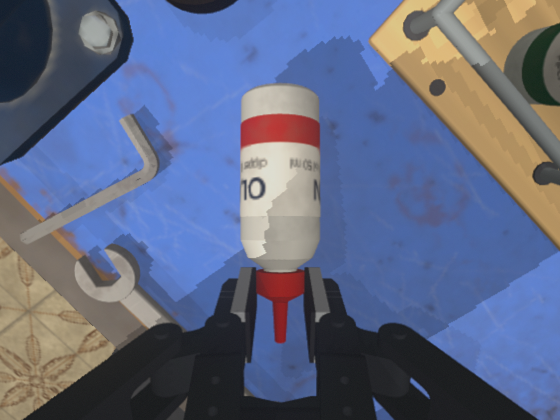

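Easing to 21.5 mm let it swing to about 25°, and the foot is now on the bench. I'll keep lifting slowly with this light hold and let the bottle hang itself upright.

```bash
python3 -m pendant '[[21.5,0,-0.03,-0.15,0],[21.5,0,-0.06,-0.3,0],[21.5,0,-0.1,-0.45,0],[21.5,0,-0.15,-0.6,0],[21.5,0,-0.15,-0.6,0]]' 20
python3 - <<'E'
from h import *
to([.4286,.252,.0135],-36.0)
im=get_image('wrist')[:,:,::-1]; cv2.imwrite('pics/w8.png',im)
im=get_image('scene')[:,:,::-1]; crop(im,220,150,100,75,8,'pics/s8.png')
E
```

```text
time_s: 7.68
position: [0.4332, 0.259, 0.0612]
tool_rot: [-0.001, 0.95, -0.311, 0.001]
contact_force: [-1.5, -0.1, -0.2]
grip_width: 0.0215
t 7.67 pos [0.4332 0.259  0.0612] yaw -36.22 row [0.012 0.282 1.589] twist -0.028 grip 21.5 F [-1.49 -0.12 -0.22]
```

View pics/s8.png

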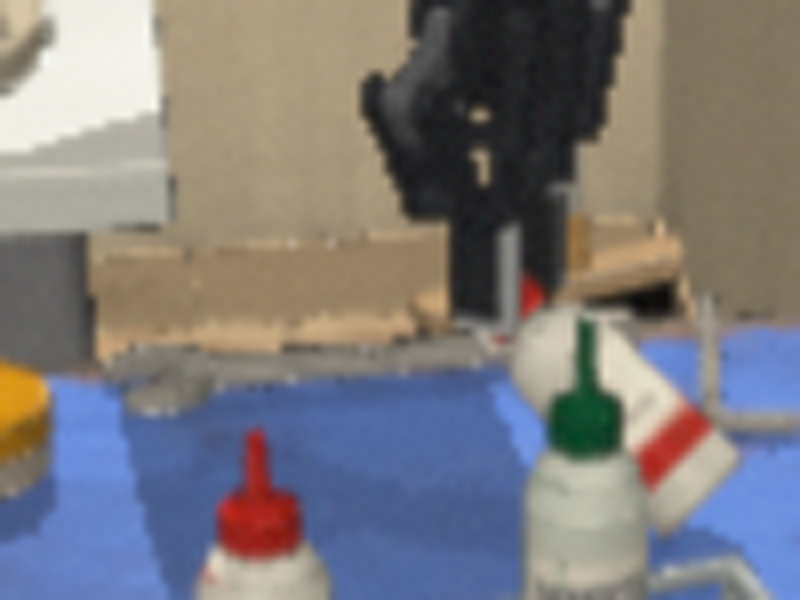

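View pics/w8.png

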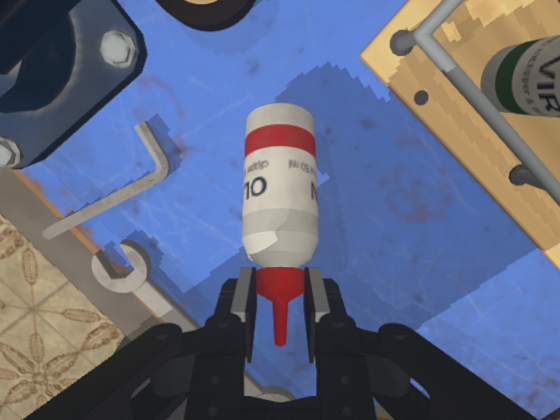

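```bash
python3 -m pendant '[[21.5,0,-0.1,-0.2,0],[21.5,0,-0.3,-0.35,0],[21.5,0,-0.5,-0.5,0],[21.5,0,-0.7,-0.6,0],[21.5,0,-0.9,-0.67,0],[21.5,0,-0.9,-0.67,0]]' 20
python3 - <<'E'
from h import *
to([.4286,.252,.0135],-36.0)
im=get_image('wrist')[:,:,::-1]; cv2.imwrite('pics/w9.png',im)
im=get_image('scene')[:,:,::-1]; crop(im,220,150,100,75,8,'pics/s9.png')
E
```

```text
time_s: 8.52
position: [0.449, 0.2809, 0.0809]
tool_rot: [-0.001, 0.95, -0.311, 0.001]
contact_force: [-0.9, 0.0, -0.5]
grip_width: 0.0216
t 8.53 pos [0.449  0.2809 0.0809] yaw -36.21 row [0.016 1.185 2.245] twist -0.026 grip 21.6 F [-0.93  0.03 -0.48]
```

View pics/s9.png

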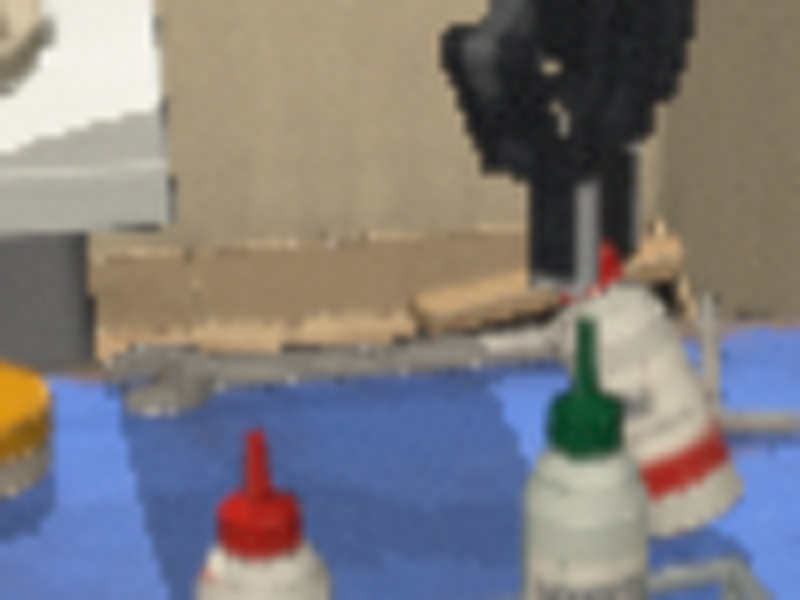

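View pics/w9.png

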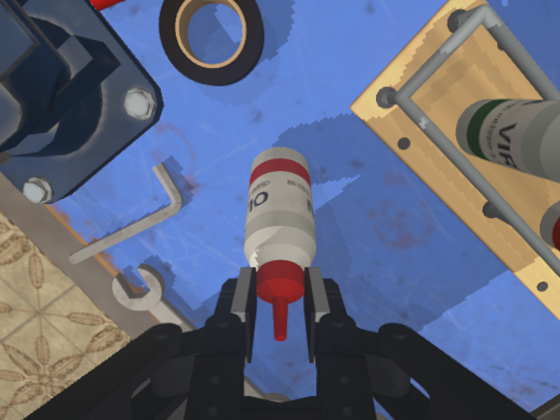

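```bash
python3 -m pendant '[[21.5,0,-0.2,-0.06,0],[21.5,0,-0.4,-0.1,0],[21.5,0,-0.6,-0.12,0],[21.5,0,-0.8,-0.12,0],[21.5,0,-1.0,-0.12,0],[21.5,0,-1.0,-0.12,0]]' 20
python3 - <<'E'
from h import *
to([.4286,.252,.0135],-36.0)
im=get_image('wrist')[:,:,::-1]; cv2.imwrite('pics/w10.png',im)
im=get_image('scene')[:,:,::-1]; crop(im,220,150,100,75,8,'pics/s10.png')
E
```

```text
time_s: 9.38
position: [0.4665, 0.3049, 0.0843]
tool_rot: [-0.001, 0.95, -0.311, 0.001]
contact_force: [-0.1, -0.2, -1.6]
grip_width: 0.0215
t 9.38 pos [0.4665 0.3049 0.0843] yaw -36.21 row [0.02  2.175 2.355] twist -0.026 grip 21.5 F [-0.09 -0.24 -1.58]
```

View pics/s10.png

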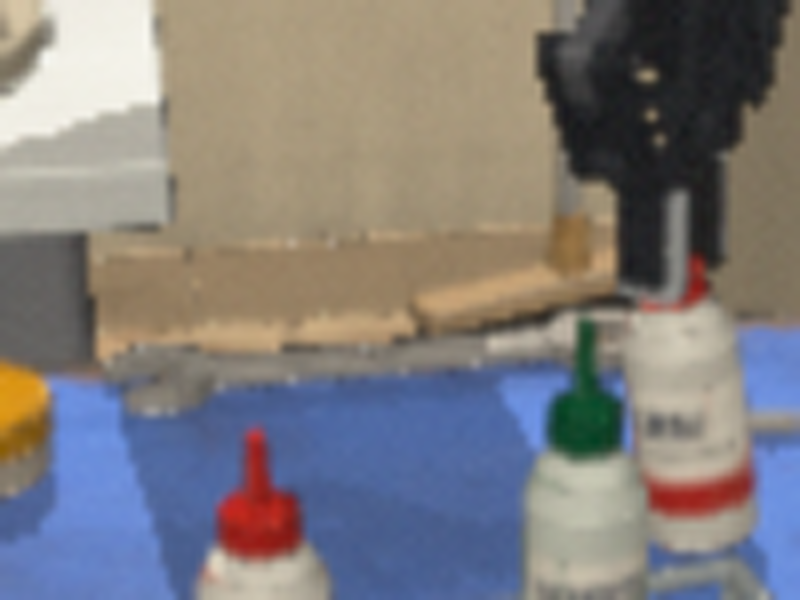

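View pics/w10.png

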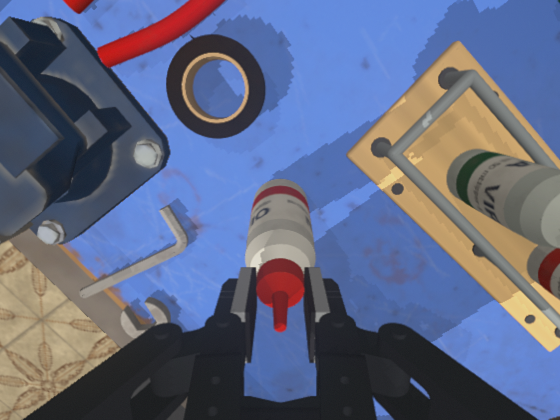

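```bash
python3 -m pendant '[[21.5,0,-0.15,0,0],[21.5,0,-0.3,0.03,0],[21.5,0,-0.3,0.07,0],[21.5,0,-0.3,0.1,0],[21.5,0,-0.3,0.1,0]]' 20
python3 - <<'E'
from h import *
to([.4286,.252,.0135],-36.0)
im=get_image('wrist')[:,:,::-1]; cv2.imwrite('pics/w11.png',im)
im=get_image('scene')[:,:,::-1]; crop(im,260,160,80,60,10,'pics/s11.png')
E
```

```text
time_s: 10.1
position: [0.4729, 0.3126, 0.0828]
tool_rot: [-0.002, 0.95, -0.311, 0.002]
contact_force: [0.2, 1.2, 5.9]
grip_width: 0.0215
t 10.1 pos [0.4729 0.3126 0.0828] yaw -36.21 row [-0.004  2.515  2.297] twist -0.026 grip 21.5 F [0.2  1.17 5.93]
```

View pics/s11.png

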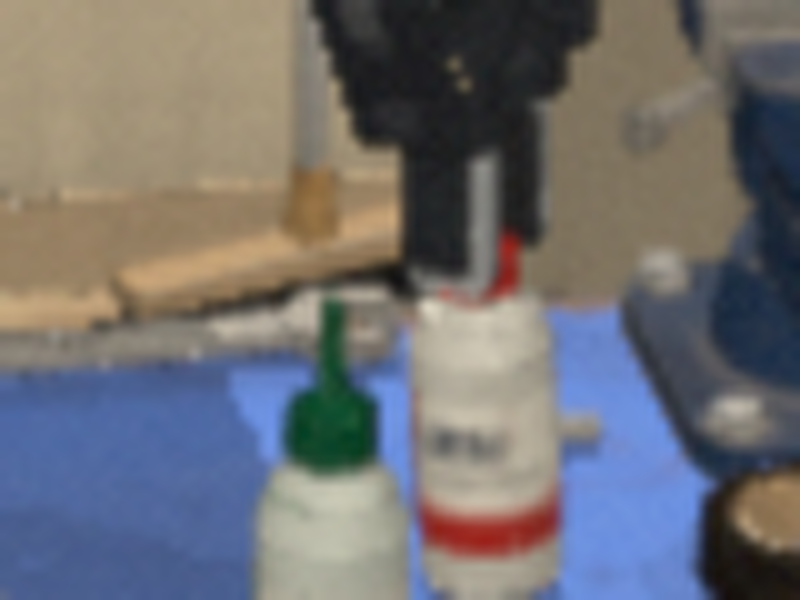

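View pics/w11.png

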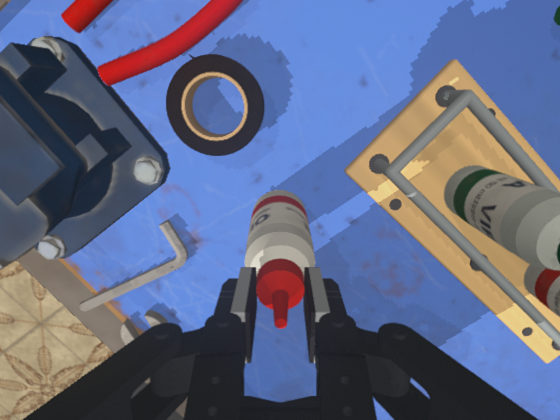

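The bottle is nearly vertical, with its foot on the bench (6 N upward). I'll open slowly and let it settle on its foot.

```bash
python3 -m pendant '[[21.5,0,0,-0.03,0],[23,0,0,-0.03,0],[26,0,0,-0.03,0],[32,0,0,-0.03,0],[40,0,0,-0.03,0],[40,0,0,-0.03,0],[40,0,0,-0.03,0],[40,0,0,-0.03,0],[40,0,0,-0.03,0]]' 20
python3 - <<'E'
from h import *
to([.4286,.252,.0135],-36.0)
im=get_image('wrist')[:,:,::-1]; cv2.imwrite('pics/w12.png',im)
im=get_image('scene')[:,:,::-1]; crop(im,260,160,80,60,10,'pics/s12.png')
E
```

```text
time_s: 11.32
position: [0.4729, 0.3126, 0.0837]
tool_rot: [-0.002, 0.95, -0.311, 0.002]
contact_force: [-0.7, 0.1, -0.2]
grip_width: 0.0402
t 11.32 pos [0.4729 0.3126 0.0837] yaw -36.22 row [-0.004  2.513  2.327] twist -0.027 grip 40.2 F [-0.72  0.07 -0.19]
```

View pics/s12.png

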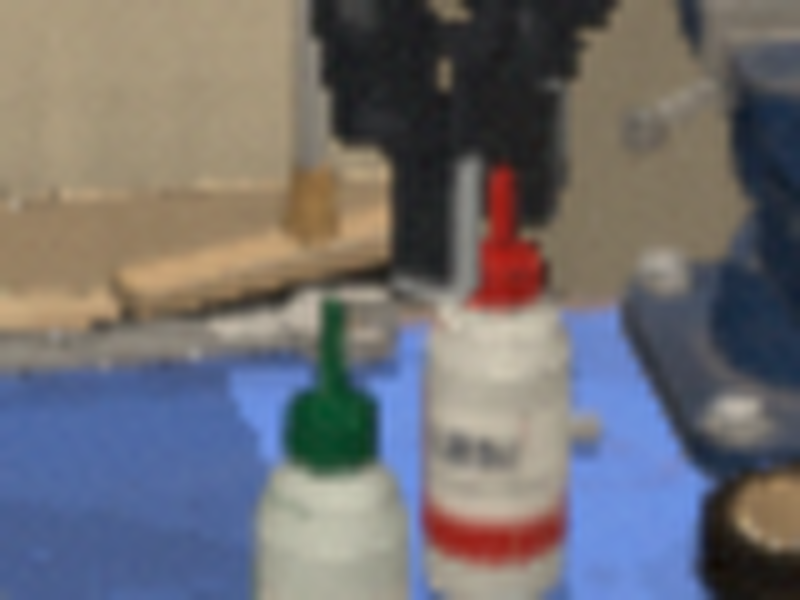

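View pics/w12.png

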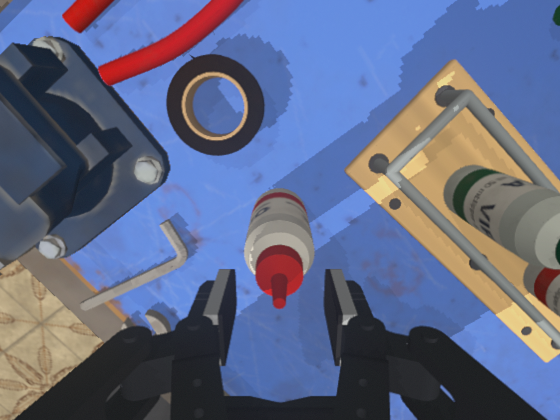

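The bottle now stands alone on its foot. In the scene crop it is vertical: spout at (500,170), cap at (510,275), body centred at (497,500). The pads are clear of it. Next I'll raise the tool, turn to the lane's angle, and measure the bottle and the gap from above.

```bash
python3 -m pendant '[[45,0,0.1,-0.6,0],[45,0,0.1,-1.5,0],[45,0,0,-2.6,0],[60,0,0,-3.2,-1],[60,0,0,-3.2,-2.3],[60,0,0,-3.2,-3.6],[60,0,0,-3.2,-4.9],[60,0,0,-3.2,-5.95],[60,0,0,-3.2,-5.95],[60,0,0,-3.2,-5.95]]' 20
python3 - <<'E'
from h import *
to([.4729,.3126,.18],11.46)
im=get_image('wrist')[:,:,::-1]; cv2.imwrite('pics/w13.png',im)
E
```

```text
time_s: 12.68
position: [0.4724, 0.3123, 0.1797]
tool_rot: [-0.001, 0.995, 0.098, 0.003]
contact_force: [-0.6, 0.4, 0.5]
grip_width: 0.0601
t 12.68 pos [0.4724 0.3123 0.1797] yaw 11.24 row [ 0.018 -0.005 -0.01 ] twist -0.027 grip 60.1 F [-0.61  0.36  0.52]
```

View pics/w13.png

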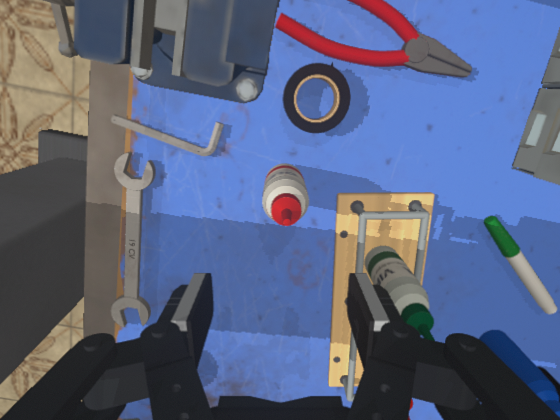

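```bash
python3 - <<'E'
from h import *
im=cv2.imread('pics/w13.png'); p=camera_params('wrist')
H,S,V=cv2.split(cv2.cvtColor(im,cv2.COLOR_BGR2HSV))
crop(im,246,150,80,80,7,'pics/w13c.png')
red=(((H<8)|(H>172))&(S>110)&(V>60)); red[:190]=0; red[:, :250]=0; red[:,320:]=0; red[235:]=0
ys,xs=np.nonzero(red); print(xs.min(),xs.max(),ys.min(),ys.max(),xs.mean())
t=get_image('top')[:,:,::-1]; cv2.imwrite('pics/t13.png',t); crop(t,190,170,150,110,5,'pics/t13c.png')
E
```

```text
271 300 194 225 285.66272965879267
```

View pics/w13c.png

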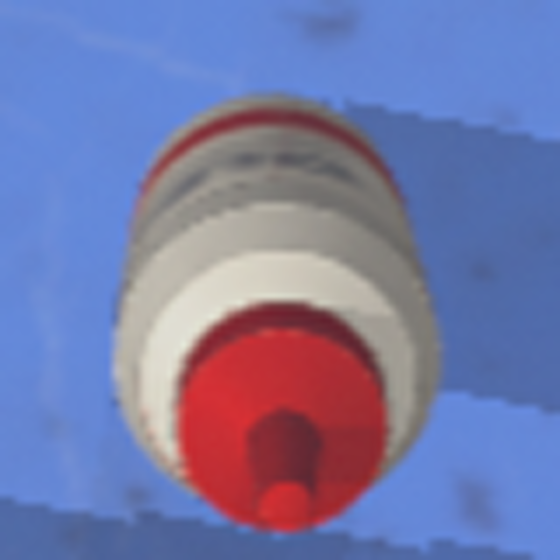

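View pics/t13c.png

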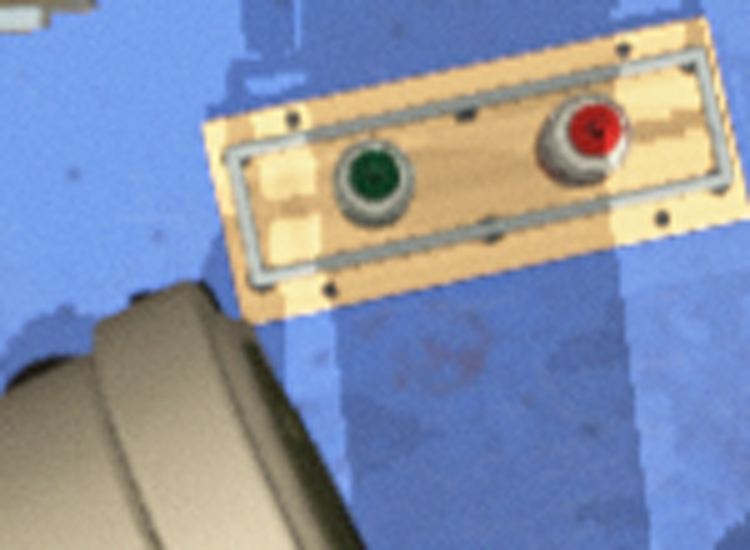

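```bash
python3 - <<'E'
from h import *
p=camera_params('wrist')
print(plane(p,[[286.5,211.1]],.09),plane(p,[[287,221.9]],.113))
c=plane(p,[[286.5,211.1]],.09)[0]
to([c[0],c[1],.18],11.46)
E
```

```text
[[0.47601059 0.31792467 0.09      ]] [[0.4757442  0.31818409 0.113     ]]
t 12.78 pos [0.4724 0.3124 0.1797] yaw 11.3 row [ 0.156 -0.158 -0.011] twist -0.02 grip 60.0 F [ 0.02 -0.47  0.69]
```

```bash
python3 -m pendant '[[45,0.15,-0.16,0.6,0],[42,0.15,-0.16,1.5,0],[40,0.15,-0.16,2.4,0],[40,0.15,-0.16,3.0,0],[40,0.15,-0.16,3.32,0],[40,0.15,-0.16,3.32,0],[40,0.15,-0.16,3.32,0]]' 20
python3 - <<'E'
from h import *
to([.476,.318,.08],11.46)
im=get_image('wrist')[:,:,::-1]; cv2.imwrite('pics/w14.png',im); crop(im,200,220,160,120,5,'pics/w14c.png')
im=get_image('scene')[:,:,::-1]; crop(im,260,160,80,60,10,'pics/s14.png')
E
```

```text
time_s: 13.65
position: [0.4769, 0.3185, 0.0806]
tool_rot: [-0.001, 0.995, 0.098, 0.003]
contact_force: [-0.3, -0.5, -0.5]
grip_width: 0.04
t 13.65 pos [0.4769 0.3185 0.0806] yaw 11.29 row [-0.031  0.009  0.021] twist -0.021 grip 40.0 F [-0.26 -0.55 -0.55]
```

View pics/w14c.png

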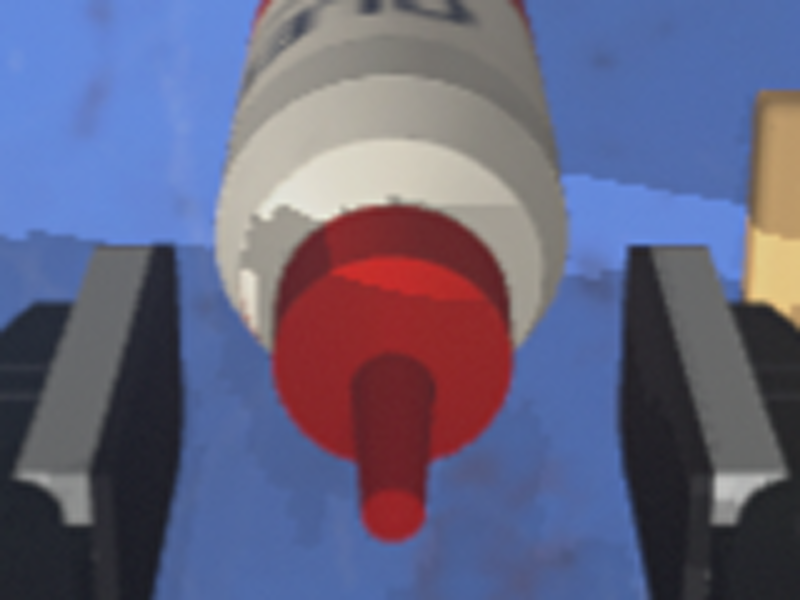

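View pics/s14.png

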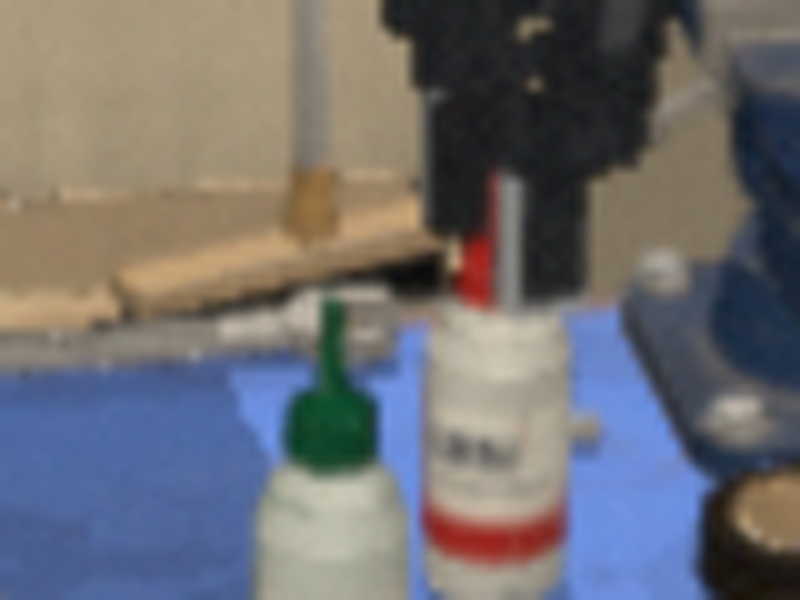

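```bash
python3 -m pendant '[[38,-0.03,-0.06,0.06,-0.02],[38,-0.03,-0.06,0.06,-0.02],[16,-0.03,-0.06,0.06,-0.02],[16,-0.03,-0.06,0.06,-0.02],[16,-0.03,-0.06,0.06,-0.02],[16,-0.03,-0.06,0.06,-0.02]]' 40
python3 - <<'E'
from h import *
to([.476,.318,.08],11.46)
im=get_image('wrist')[:,:,::-1]; cv2.imwrite('pics/w15.png',im); crop(im,200,220,160,120,5,'pics/w15c.png')
im=get_image('scene')[:,:,::-1]; crop(im,260,160,80,60,10,'pics/s15.png')
E
```

```text
time_s: 14.5
position: [0.4759, 0.3202, 0.0795]
tool_rot: [-0.001, 0.995, 0.1, 0.004]
contact_force: [0.2, -0.8, 3.9]
grip_width: 0.0198
t 14.5 pos [0.4759 0.3202 0.0795] yaw 11.46 row [-0.013  0.073 -0.016] twist -0.0 grip 19.8 F [ 0.19 -0.8   3.87]
```

View pics/w15c.png

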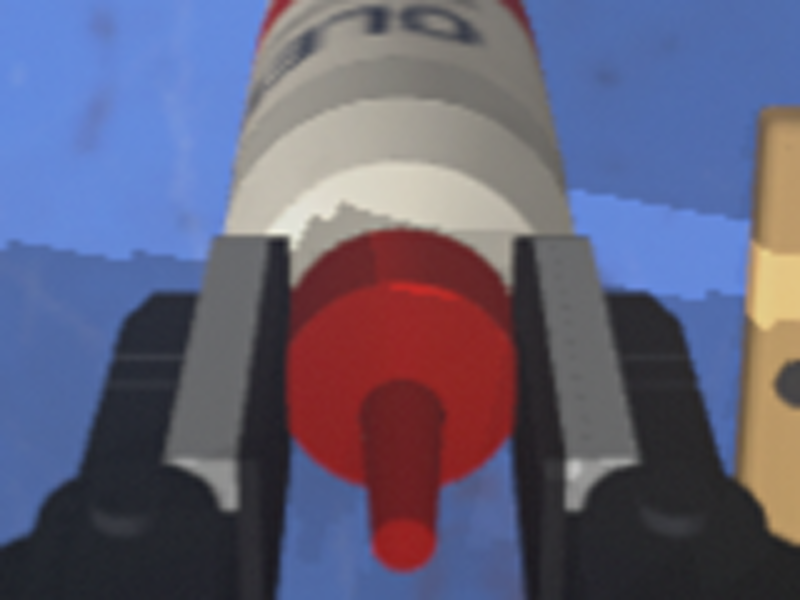

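View pics/s15.png

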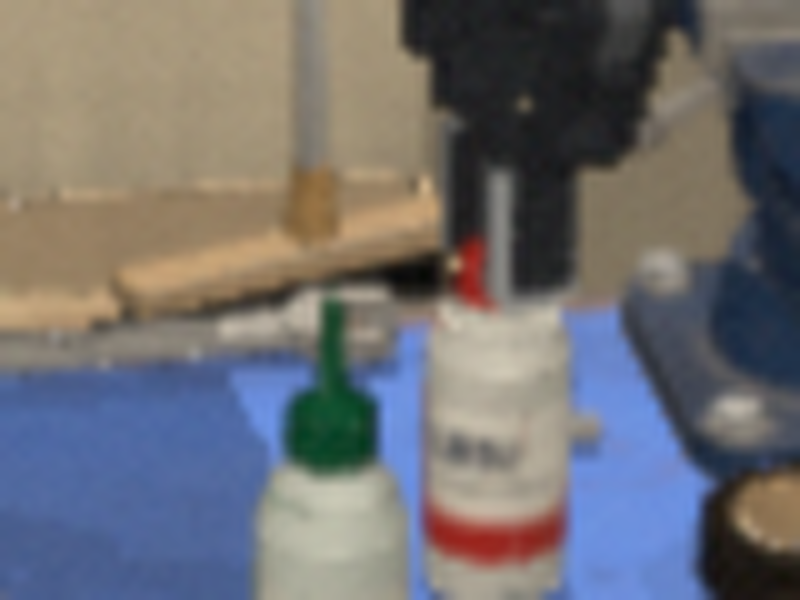

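```bash
python3 - <<'E'
from h import *
p=camera_params('wrist'); s=read_state()
for u,z in (((280.6,329),.113),((280.3,297),.09)):
    print((plane(p,[u],z)[0]-s['position'])*1000)
to([.4759,.3202,.1345],11.46)
to([.487,.196,.1345],11.46)
E
```

```text
[-0.08469559 -1.65444331 33.47268254]
[ 0.07599301 -2.03264663 10.47268254]
t 14.6 pos [0.4759 0.3202 0.0795] yaw 11.46 row [ 0.013 -0.004 -1.832] twist -0.0 grip 20.2 F [-1.3   0.39  5.29]
t 14.6 pos [0.4759 0.3202 0.0795] yaw 11.46 row [-0.447  4.127 -1.844] twist -0.0 grip 20.2 F [-1.3   0.39  5.29]
```

```bash
python3 -m pendant '[[16,0,0,-0.4,0],[16,0,0,-1,0],[16,0,0,-1.6,0],[16,0,0,-1.85,0],[16,-0.1,0.8,-1.85,0],[16,-0.2,1.7,-1.85,0],[16,-0.35,2.6,-1.85,0],[16,-0.45,3.5,-1.85,0],[16,-0.45,4.1,-1.85,0],[16,-0.45,4.1,-1.85,0]]' 40
python3 - <<'E'
from h import *
to([.5945,.218,.1345],11.46)
im=get_image('wrist')[:,:,::-1]; cv2.imwrite('pics/w16.png',im)
im=get_image('scene')[:,:,::-1]; crop(im,210,130,130,98,6,'pics/s16.png')
t=get_image('top')[:,:,::-1]; cv2.imwrite('pics/t16.png',t)
E
```

```text
time_s: 15.85
position: [0.487, 0.1959, 0.1346]
tool_rot: [-0.001, 0.995, 0.099, 0.004]
contact_force: [-0.4, -0.0, -1.3]
grip_width: 0.0202
t 15.85 pos [0.487  0.1959 0.1346] yaw 11.35 row [ 3.657 -0.017  0.03 ] twist -0.014 grip 20.2 F [-0.41 -0.05 -1.28]
```

View pics/w16.png

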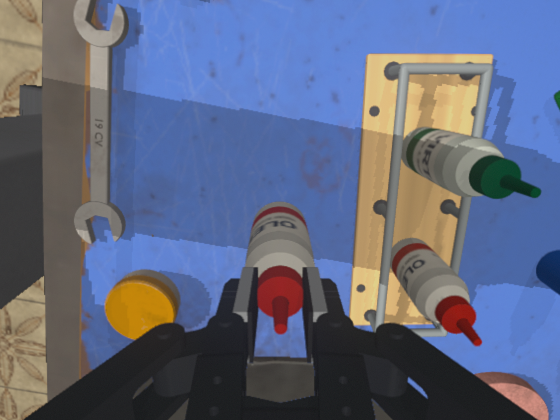

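View pics/s16.png

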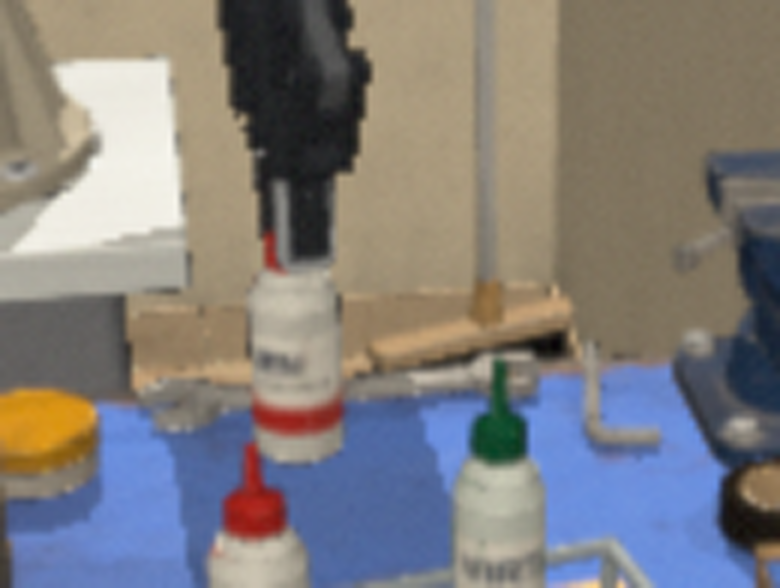

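View pics/t16.png

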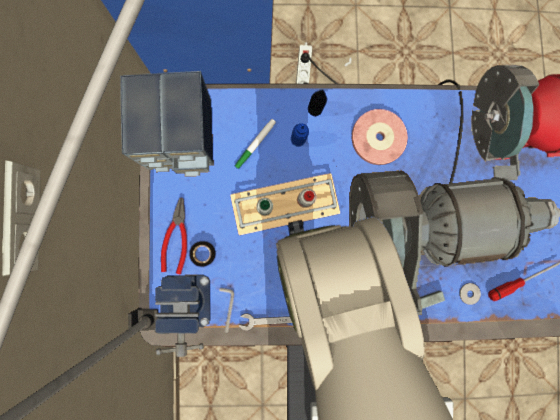

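```bash
python3 - <<'E'
from h import *
p=camera_params('wrist'); s=read_state()
c=np.array([.5956,.2143]); ya=np.array([-.199,.980]); xa=np.array([.980,.199])
im=cv2.imread('pics/w16.png')
crop(im,380,120,170,230,2.6,'pics/w16a.png'); crop(im,220,240,120,100,6,'pics/w16b.png')
for u,z in (((538,192),.138),((478,342),.121)):
    X=plane(p,[u],z)[0]; print(X,(X[:2]-c)@xa,(X[:2]-c)@ya)
E
```

```text
[0.58499235 0.26198079 0.138     ] -0.0009070204394918424 0.04883809787805962
[0.60292752 0.17356961 0.121     ] -0.0009243829608435842 -0.041373961319725545
```

View pics/w16a.png

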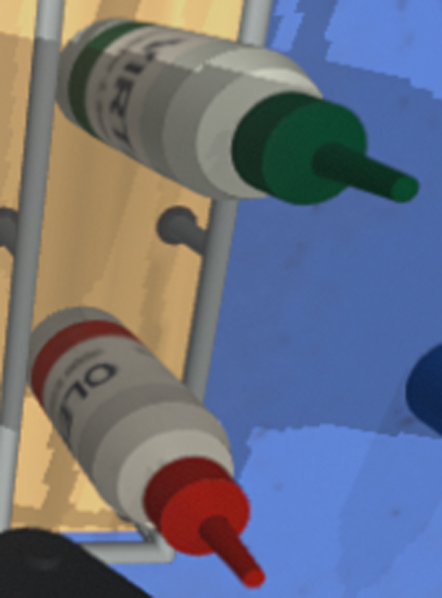

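View pics/w16b.png

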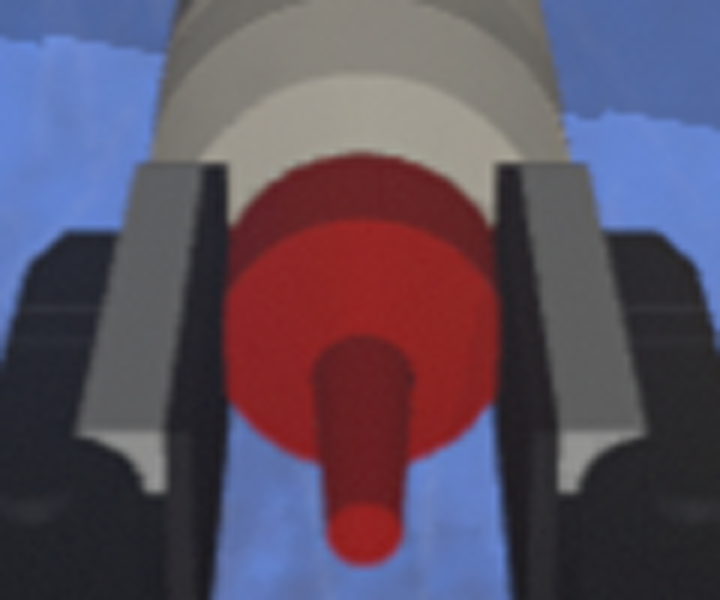

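The held bottle is still upright in the grip: cap at (280,297), spout tip at (280.5,329), same as before the lift. From the wrist view the neighbours are at lane y ≈ +48.5 and −41.4 mm, and from the top view at +47 and −43.5 mm. I'll split the difference for the gap's centre and move in over the fence.

```bash
python3 -m pendant '[[16,0.5,0,0,0],[16,1.1,-0.01,0,0],[16,1.7,-0.02,0,0],[16,2.3,-0.03,0,0],[16,2.9,-0.035,0,0],[16,3.4,-0.035,0,0],[16,3.66,-0.035,0,0],[16,3.66,-0.035,0,0],[16,3.66,-0.035,0,0]]' 40
python3 - <<'E'
from h import *
to([.5945,.2186,.1345],11.46)
im=get_image('wrist')[:,:,::-1]; cv2.imwrite('pics/w17.png',im)
im=get_image('scene')[:,:,::-1]; crop(im,210,150,130,98,6,'pics/s17.png')
E
```

```text
time_s: 17.12
position: [0.5937, 0.2203, 0.1353]
tool_rot: [-0.002, 0.995, 0.1, 0.003]
contact_force: [0.9, 1.0, -1.9]
grip_width: 0.0196
t 17.12 pos [0.5937 0.2203 0.1353] yaw 11.5 row [0.015 0.061 0.025] twist 0.005 grip 19.6 F [ 0.88  1.01 -1.9 ]
```

View pics/w17.png

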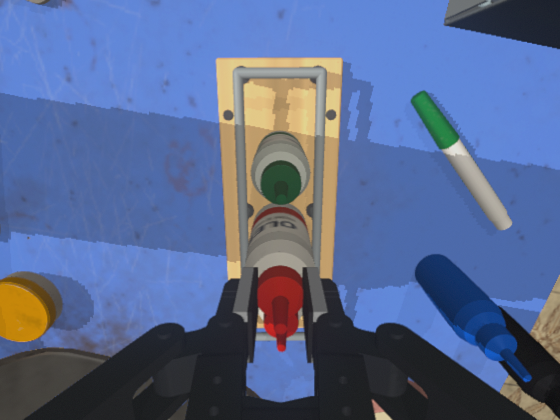

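View pics/s17.png

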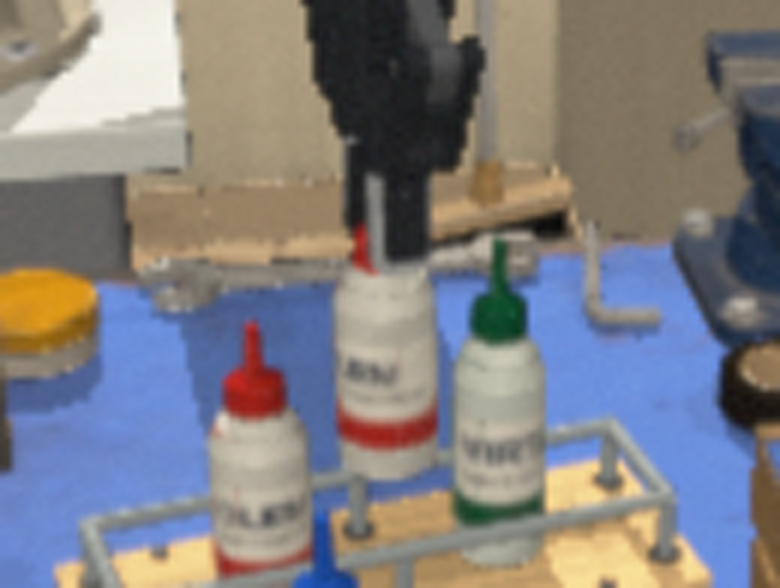

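```bash
python3 -m pendant '[[16,0.015,0.06,0,0],[16,0.015,0.06,0.1,0],[16,0.015,0.06,0.35,0],[16,0.015,0.06,0.6,0],[16,0.015,0.06,0.85,0],[16,0.015,0.06,1.1,0],[16,0.015,0.06,1.3,0],[16,0.015,0.06,1.45,0],[16,0.015,0.06,1.45,0]]' 40
python3 - <<'E'
from h import *
to([.5945,.2186,.0875],11.46)
im=get_image('wrist')[:,:,::-1]; cv2.imwrite('pics/w18.png',im)
im=get_image('scene')[:,:,::-1]; crop(im,210,160,130,98,6,'pics/s18.png')
E
```

```text
time_s: 18.35
position: [0.5945, 0.2186, 0.0916]
tool_rot: [-0.001, 0.995, 0.1, 0.003]
contact_force: [0.0, -0.4, -1.9]
grip_width: 0.0195
t 18.35 pos [0.5945 0.2186 0.0916] yaw 11.49 row [-0.001  0.001  0.135] twist 0.003 grip 19.5 F [ 0.   -0.42 -1.93]
```

View pics/w18.png

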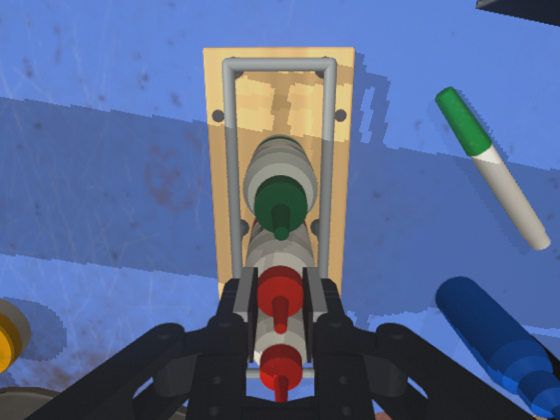

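View pics/s18.png

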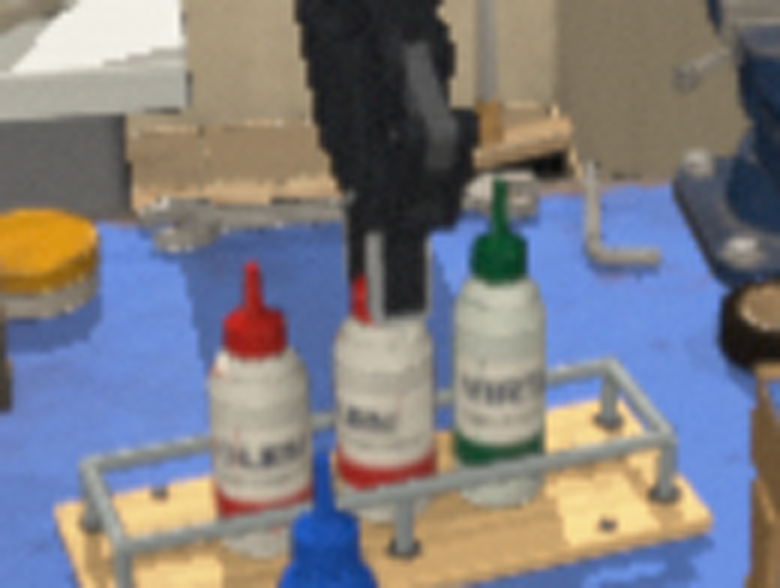

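The bottle is between its neighbours with clear space on both sides. In the scene crop they stand at columns 260, 384 and 499. I'll lower the last 4 mm, watching the force.

```bash
python3 -m pendant '[[16,0,0,0.04,0],[16,0,0,0.08,0],[16,0,0,0.12,0],[16,0,0,0.15,0],[16,0,0,0.15,0]]' 40
python3 -c "
from h import *
to([.5945,.2186,.0875],11.46)"
```

```text
time_s: 19.08
position: [0.5949, 0.2187, 0.0876]
tool_rot: [-0.002, 0.995, 0.1, 0.004]
contact_force: [-0.2, -0.2, -1.0]
grip_width: 0.0198
t 19.07 pos [0.5949 0.2187 0.0876] yaw 11.49 row [-0.014  0.     0.004] twist 0.003 grip 19.8 F [-0.16 -0.22 -1.02]
```

```bash
python3 -m pendant '[[16,0,0,0.03,0],[16,0,0,0.05,0],[16,0,0,0.06,0],[16,0,0,0.06,0]]' 40
python3 -c "
from h import *
to([.5945,.2186,.0875],11.46)"
```

```text
time_s: 19.58
position: [0.5953, 0.2189, 0.0875]
tool_rot: [-0.002, 0.995, 0.1, 0.004]
contact_force: [-3.1, -0.5, 7.7]
grip_width: 0.02
t 19.57 pos [0.5953 0.2189 0.0875] yaw 11.49 row [-0.028  0.003 -0.002] twist 0.004 grip 20.0 F [-3.1  -0.45  7.73]
```

Contact at 7.7 N, at the height expected for the lane floor. Now release and withdraw straight up.

```bash
python3 -m pendant '[[20.5,0,0,-0.03,0],[22,0,0,-0.03,0],[25,0,0,-0.03,0],[32,0,0,-0.03,0],[38,0,0,-0.03,0],[38,0,0,-0.03,0],[38,0,0,-0.1,0],[38,0,0,-0.4,0],[38,0,0,-0.9,0],[38,0,0,-1.5,0]]' 40
python3 - <<'E'
from h import *
to([.5945,.2186,.0875],11.46)
im=get_image('wrist')[:,:,::-1]; cv2.imwrite('pics/w19.png',im)
im=get_image('scene')[:,:,::-1]; crop(im,210,160,130,98,6,'pics/s19.png')
E
```

```text
time_s: 20.82
position: [0.595, 0.2187, 0.1339]
tool_rot: [-0.002, 0.995, 0.1, 0.005]
contact_force: [-0.5, -0.3, 0.4]
grip_width: 0.0384
t 20.82 pos [0.595  0.2187 0.1339] yaw 11.49 row [-0.033  0.004  1.546] twist 0.004 grip 38.4 F [-0.49 -0.31  0.42]
```

View pics/s19.png

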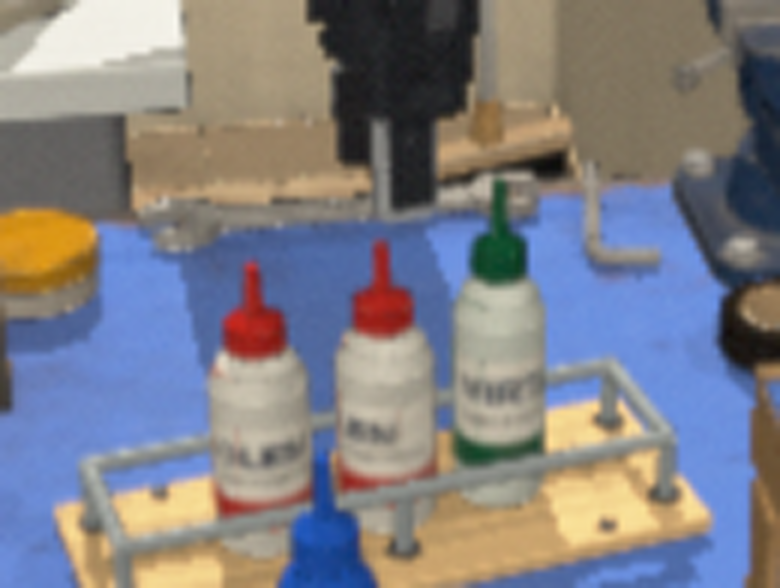

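View pics/w19.png

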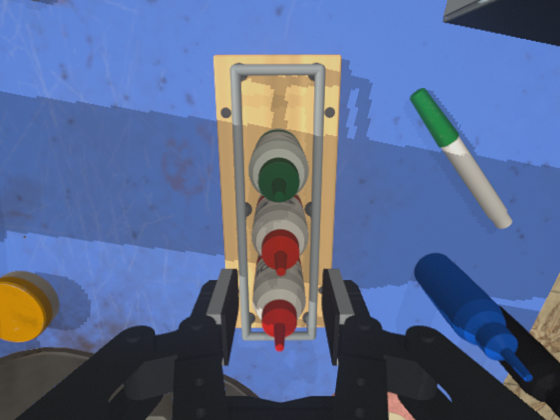

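All three bottles stand upright in the lane, and the placed one is free: scene cap at (383,310), with neighbours at columns 252 and 499. I'll retreat upwards and do a last check.

```bash
python3 -m pendant '[[38,0,0,-0.8,0],[38,0,0,-2,0],[38,0,0,-3.2,0],[38,-1.2,0,-3.2,0],[38,-2.6,0,-3.2,0],[38,-4,0,-3.2,0],[38,-4,0,-3.2,0],[38,-4,0,-3.2,0]]' 40
python3 - <<'E'
from h import *
to([.5945,.2186,.0875],11.46)
p=camera_params('top');q=camera_params('scene')
t=get_image('top')[:,:,::-1]; cv2.imwrite('pics/t20.png',t); crop(t,190,160,160,120,5,'pics/t20c.png')
im=get_image('scene')[:,:,::-1]; crop(im,210,160,130,98,6,'pics/s20.png')
E
```

```text
time_s: 21.92
position: [0.4787, 0.1949, 0.2308]
tool_rot: [-0.002, 0.995, 0.1, 0.008]
contact_force: [1.5, -0.6, 0.1]
grip_width: 0.0383
t 21.93 pos [0.4787 0.1949 0.2308] yaw 11.49 row [3.859 0.007 4.84 ] twist 0.004 grip 38.3 F [ 1.51 -0.57  0.12]
```

View pics/t20c.png

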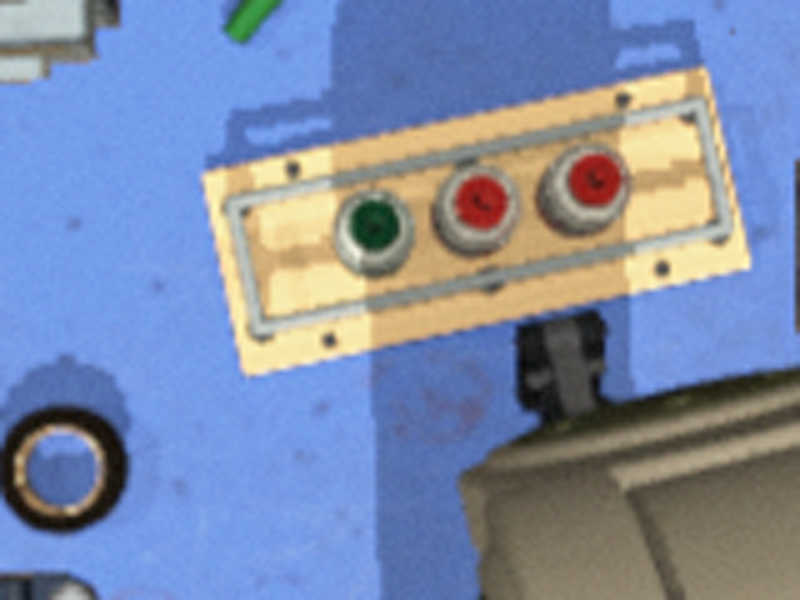

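View pics/s20.png

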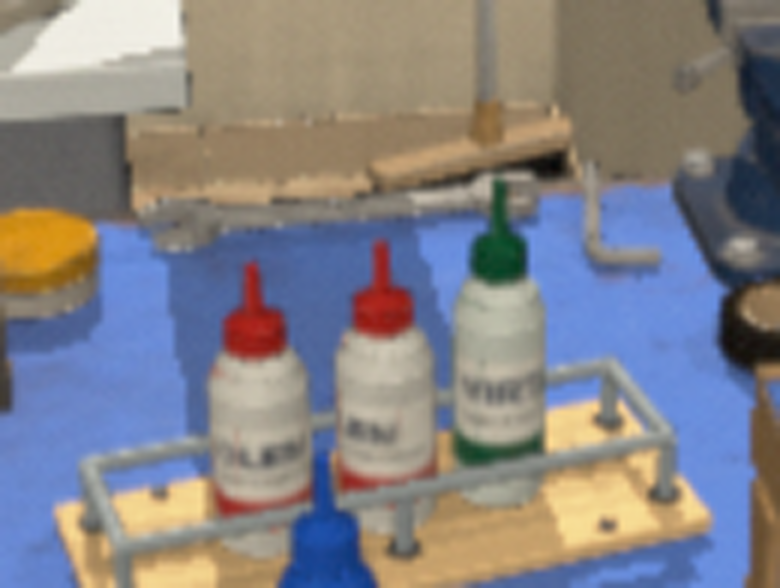

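```bash
python3 - <<'E'
from h import *
p=camera_params('top');q=camera_params('scene')
c=np.array([.5956,.2143]); ya=np.array([-.199,.980]); xa=np.array([.980,.199])
P={}
for n,u,v in (('glue',(190+375/5,160+220/5),(210+500/6,160+182/6)),('tipped',(190+484/5,160+201/5),(210+381/6,160+243/6)),('oil',(190+598/5,160+178/5),(210+252/6,160+265/6))):
    X=tri(p,u,q,v); P[n]=X; print(n,X.round(4),'lane',((X[:2]-c)@xa).round(4),((X[:2]-c)@ya).round(4))
print([np.linalg.norm(P['tipped'][:2]-P[k][:2]).round(4) for k in('glue','oil')])
print('now',finish_job())
E
```

```text
glue [0.5852 0.26   0.1336] lane -0.0011 0.0469
tipped [0.5935 0.2169 0.1173] lane -0.0015 0.003
oil [0.6022 0.1716 0.117 ] lane -0.002 -0.0432
[np.float64(0.0439), np.float64(0.0462)]
the job is handed in; nothing more can be done
now None
```

I stood the tipped bottle up on the bench, let go of it, then took it again by the cap from above and set it in the gap in the lane. The job was handed in at about 22 s; it reports no verdict.

**How it went:** I gripped the lying bottle by its cap and eased the grip to 21.5 mm so it swung down and pivoted upright. It stood free on the bench before I took it again. It went in over the fence, was lowered until I felt 7.7 N from the lane floor, and was released.

**Last checks (two-view spout tips):**
- **Placed bottle:** it is 1.5 mm off the lane's centre line, 44 mm from the glue and 46 mm from the oil (limit 62 mm). Its spout tip is about level with the oil's, so it stands on the floor of the lane.
- **Standing bottles:** all three look upright in both views. The oil and glue read within about 1.5 mm of their first positions.
- **Tin and tape:** nothing came near them, and they looked unmoved in the last pictures that showed them. I did not re-measure either.
- **Robot:** it is clear of everything.

**Disagreements:**
- The fingertips looked about level with the TCP, not 17 mm ahead of it as stated, so I set the grip heights by eye and by force.
- The wrist and top views differed by about 2 mm on the gap's centre, and I used the mean.

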